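Clamp the instrument rack to the slotted base plate

TASK

Take the T-bolt with the wing nut out of its blue holder and lower its head lengthwise through the slot of the aluminium base plate, in front of the green rack's forked foot, then slide it along the slot until the shank is fully home in the fork. There give it a quarter turn clockwise so that the head lies square across under the slot's lips, then keep turning the wing nut clockwise until it holds the spring pad firmly, about half pressed down, without ever crushing the pad flat. Be gentle when feeling for the slot, leave the tray, cup, bottle and brush alone, and let go of the nut.

Things in the scene. Friction and masses are not known exactly. Their poses are not given: they have to be found in the camera images.
- rail: Fixed aluminium base plate 130 (x) x 290 (y) x 28.5 high, origin at the centre of its underside. One T-slot runs along its y axis on the centre line (x = 0): mouth 18 wide, lips from z 20 to 28.5, channel under them 31.6 wide with its floor at z 8, ends closed at y = -137 and +137.
- rack: Fixed green rack over the slot's +y part, axes parallel to the base plate's. Origin on the slot's centre line, 0 to 2 above the plate's top, where the bolt's axis is once the shank is home. Its foot (top at z 8) has a fork 19 wide, open to -y from y = -22 and closed at y = +8. Its body, up to 53 high above the origin, begins at y = +92. 
- seat (a point): The clamp seat: the point on the rack's z axis at the height of the spring pad's top when it is not pressed, 14 above the rack's origin.
- pad: Yellow sprung pad, two 22.5 x 38 x 6 strips either side of the fork, origin on the bolt axis of the seat, at its underside. It sinks under the nut by 1 mm for each 10 N and is flat (bottomed) at 3.5 mm. The wanted clamping is about half way, 15 to 22 N.
- holder: Fixed blue block 75 (x) x 60 x 11 high, origin at the centre of its underside; its pocket, 34 (x) x 20, floor at z 6, holds the bolt's head, upright.
- bolt: Loose T-bolt, 0.25 kg with its nut, origin at the centre of the head's underside, z up the shank. Head 30 (x) x 16 (y) x 9.5, corners at (+x,-y) and (-x,+y) cut off so that in the channel it can turn clockwise only, and stops when square; shank 16 in diameter. A red line on the top end (z 73) lies along x.
- nut: Black wing nut on the bolt, origin on the axis at its flange's underside (38.5 above the bolt's origin at first). Flange 40 in diameter x 5; wing bar above it 48 (x) x 14 (y) x 27.5 high (z 5 to 32.5), first parallel to the head. Clockwise it goes 24 mm down the bolt per turn; thread friction 0.08 N m, so a free bolt turns with it. Once it clamps, torque rises by about 0.008 N m per N, and force by 3 N per 0.08 rad. It stays as left.
- tray: Small open steel tray, 160 x 110 x 35; leave alone.
- cup: Steel cup, 66 in diameter, 75 high; leave alone.
- bottle: White plastic bottle with a blue cap, 60 in diameter, 150 high; leave alone.
- brush: Blue-handled cleaning brush lying flat; leave alone.
Not all that is in view belongs to the job. What is shaped like the bolt but pink or purple is not meant.

How it is judged (in metres and radians):
On the way, in this order (a step that is already met when the one before it is completed fails the run):
1. the T-head is through the slot's mouth, in the channel, lengthwise (z of bolt in the frame of rail below 0.0135 m and x of bolt in the frame of rail between -0.004 and 0.004 m and y of bolt in the frame of rail between -0.13 and 0.13 m), for 0.2 s.
2. with the head in the channel, the shank has been slid home into the fork (z of bolt in the frame of rail below 0.0135 m and horizontal distance between bolt and seat below 0.005 m), for 0.2 s.
3. there the head is turned square across the slot (angle between the x axis of bolt and the x axis of rail, either way round below 0.3 rad and horizontal distance between bolt and seat below 0.005 m), for 0.2 s.
At the end, for the whole second after the job is handed in: The bolt stands upright (within 0.1 rad) with its head in the channel, square across the slot within 0.3 rad, its axis within 6 mm of the seat; the nut presses the spring pad with more than 10 N (1 mm); all is at rest and released (angle between the x axis of bolt and the x axis of rail, either way round below 0.3 rad and horizontal distance between bolt and seat below 0.006 m and z of bolt in the frame of rail below 0.0135 m and angle between bolt's own z axis and vertical below 0.1 rad and contact force between nut and pad above 10 N and linear speed of bolt below 0.01 m/s); the robot touches nothing.
It fails at once if the nut presses the spring pad with more than 32 N (contact force between nut and pad above 32 N).
It fails at once if the bolt is pressed against the base plate with more than 60 N (contact force between bolt and rail above 60 N).
It fails at once if a bystander is moved more than 15 mm (distance of any of tray, cup, bottle, brush from where it was at the start of the episode above 0.015 m).
It also fails if it takes over 72 s, if anything falls off the work surface, if the arm or the gripper's body presses on something with over 40 N, if the wrist force passes 120 N, or if a joint passes its speed limit or range.

ROBOT

A 6-joint arm with a two-finger parallel gripper is mounted at the origin on the work surface. World frame = base frame: x ahead of the robot, y to its left, z up, the work surface at z = 0. Lengths are in mm, angles in rad, forces in N, time in s.
With the tool pointing down it reaches from about 400 to 925 mm from the base axis. Payload 3.4 kg.
Tool frame: the origin (TCP) lies midway between the tips of the shut fingers; the grasp point (between the pads) lies 19 mm behind it; y points along the fingers, x is the direction in which the jaws open and shut, and the axes are right-handed (so a half turn about y gives the same grasp; the last joint's range is limited). The gripper opens to 85 mm and grips with 20 to 120 N. Pads are 22 mm wide; open, the fingers measure 114 mm over their backs; the gripper's body (76 mm by 85 mm) begins 54 mm behind the grasp point. The pads swing forward as they close: fully open they stand 13 mm farther back than shut.
Start: joints at [-1.27, 0.307, 1.506, -0, 1.328, -0.073], TCP at [209.941, -535.309, 231.305] pointing down, gripper open.
Joint ranges: [-3.12, 3.12], [-1.05, 2.28], [0.14, 2.33], [-1.42, 4.57], [0.1, 2.73], [-2.68, 2.68]. Speed limits (rad/s): [2.57, 2.57, 3.14, 3.14, 3.14, 3.14].

INTERFACE

Orientations are given as a rotation vector (axis times angle).
In Python, from bench import bot, vision gives the robot as it stands.
- The arm moves only by the tool step_arm, never from a script. Its arguments are lists of equal length, an entry for each row: "xyz": the shift along the tool's x, y, z in mm, a list of three; "rot": the turn, a rotation vector about the tool's x, y, z in degrees, a list of three. A call has 1 to 12 rows; each row shifts and turns the pose as measured when the row begins, along the tool's axes as they then stand; what a row does not reach is not made up. A row lasts 1/10 s, in which the tool goes at most 50 mm and 8.59 degrees, less where a joint would pass 70% of its speed; a pose out of reach is approached as far as the arm can. A call with a gripper value outside its range is refused whole. "claw" is the closure, from 0 (fully open) to 1 (shut), set as the call begins (left out, the last holds). The fingers move at their own pace and stop on an object; "squeeze" is the grip in N (left out, the last holds). Time passes only in rows, so rows that do not move let the fingers close. It gives the time, the measured TCP pose, the force and the opening at its end, in the units of the state.
- bot.get_obs(): the state, without advancing time (a new reading comes with each control period).
- vision.get_image(name): name is "scene" or "top" or "wrist"; returns a dict with "pixels" (480x640x3 uint8, red, green, blue), "depth" (480x640 float32, mm along the optical axis (not along the pixel's ray), 0 where there is no reading), "vfov" (degrees; the focal length in pixels is half the picture's height over the tangent of half this angle, whatever the lens; pixels are square), "cx", "cy" (the principal point, pixels), "rvec" (rotation vector, rad) and "tvec" (3), from world to camera coordinates, as OpenCV has them. Camera axes: x right, y down, z forward; pixel columns grow to the right and rows downward; lengths in mm; the calibration is good to about 2 mm. A picture is of the moment at which its call begins.
- bot.sign_off(): hands the job in, once; it reports no verdict.
The state is a dict: "time": time; "q": joint angles; "joint_vel": joint speeds; "tau": joint torques, N m; "tool_pos": TCP position; "ee_rot": TCP orientation; "ft_force": force on the tool from outside, world axes, zero at the start; "torque": the same for the moment, N m; "grip_width": finger opening in mm.
Only numpy, scipy, OpenCV 4.12 (cv2) and the standard library are available. Lean on these libraries where they do the work, as an engineer would, in place of code of your own. Each camera call takes 0.05 s, during which the arm holds its last target.

## Working session

There is one attempt and no reset: what is moved stays moved. The work goes in short steps, Python scripts to look and compute and a tool call to move; the robot and the scene stay as the last step left them, time stands still between calls to the robot, and variables do not carry over. Pictures are saved under pics/ and viewed, and the job is handed in when it is done.

Besides the shell and the picture viewer there is one more tool, called after ">>>" by a JSON object that holds its "fn" and its "kwargs", one argument or row to a line. step_arm: Moves the arm, as the interface text tells. Its arguments: {"type":"object","properties":{"xyz":{"type":"array","items":{"type":"array","items":{"type":"number"}}},"rot":{"type":"array","items":{"type":"array","items":{"type":"number"}}},"claw":{"type":"number"},"squeeze":{"type":"number"}},"required":["xyz","rot"]}

```bash
mkdir -p pics; ls
cat > h.py <<'E'
import numpy as np, cv2, pickle
from bench import bot, vision
def cap(name,tag):
    d=vision.get_image(name); pickle.dump(d,open(f'pics/{tag}.pkl','wb'))
    cv2.imwrite(f'pics/{tag}.png',d['pixels'][:,:,::-1]); return d
def load(tag): return pickle.load(open(f'pics/{tag}.pkl','rb'))
def K(d):
    f=240/np.tan(np.radians(d['vfov'])/2); return f
def ray(d,u,v):
    R=cv2.Rodrigues(np.array(d['rvec'],float))[0]; f=K(d); t=np.array(d['tvec'],float).ravel()
    c=-R.T@t; r=R.T@np.array([(u-d['cx'])/f,(v-d['cy'])/f,1.]); return c,r
def onz(d,u,v,z):
    c,r=ray(d,u,v); return c+r*(z-c[2])/r[2]
def dep(d,u,v):
    c,r=ray(d,u,v); return c+r*d['depth'][int(round(v)),int(round(u))]
def cloud(d):
    R=cv2.Rodrigues(np.array(d['rvec'],float))[0]; f=K(d); t=np.array(d['tvec'],float).ravel()
    vv,uu=np.mgrid[0:480,0:640]; z=d['depth']
    P=np.stack([(uu-d['cx'])/f*z,(vv-d['cy'])/f*z,z],-1)
    return (P-t)@R
def proj(d,p):
    R=cv2.Rodrigues(np.array(d['rvec'],float))[0]; q=R@np.array(p,float)+np.array(d['tvec'],float).ravel()
    return q[:2]/q[2]*K(d)+[d['cx'],d['cy']]
E
python3 - <<'E'
from h import *
for n in ('scene','top','wrist'):
    d=cap(n,n+'0'); print(n,d['vfov'],d['cx'],d['cy'],d['rvec'],d['tvec'],ray(d,320,240)[0],[k for k in d])
print(bot.get_obs())
E
```

```text
pics
scene 44.157401373673714 327.0473155823641 247.45914478286093 [ 2.42884347  0.74756868 -0.21566726] [-458.24383051 -214.84138037 1647.19036695] [ 991.7022218  -688.42235842 1229.62664724] ['pixels', 'depth', 'vfov', 'cx', 'cy', 'rvec', 'tvec']
top 52.231125086360414 314.06717315362056 238.04925991437634 [ 2.18294349 -2.02420699  0.22066852] [-38.5944619  569.75986362 892.49134568] [367.76024336  -9.16471299 993.64231404] ['pixels', 'depth', 'vfov', 'cx', 'cy', 'rvec', 'tvec']
wrist 68.59427564670574 320.80770634037236 242.22164931708127 [-2.37340625  1.61786798  0.25778179] [-573.50237904  -39.00553969  380.30521997] [ 284.32974142 -505.20562655  372.80335872] ['pixels', 'depth', 'vfov', 'cx', 'cy', 'rvec', 'tvec']
{'time': 0.15, 'q': array([-1.27049409e+00,  3.07412963e-01,  1.50736790e+00,  1.10221520e-05,
        1.32837628e+00, -7.35187324e-02]), 'joint_vel': array([-0.00232062, -0.00052215, -0.00520242, -0.0011256 , -0.00083859,
        0.00149636]), 'tau': array([-1.88905274e-04, -4.57980537e+01, -2.52220094e+01, -8.64257299e-05,
        8.31508980e-03,  2.45734509e-05]), 'tool_pos': array([ 209.79251897, -534.80377011,  230.58791951]), 'ee_rot': array([-1.3621669 ,  0.93044705, -0.92843823]), 'ft_force': array([ 0.26597826,  0.31057169, -0.62779245]), 'torque': array([-0.04993556,  0.00387774, -0.01488005]), 'grip_width': 85.77006368197843}
```

View pics/scene0.png

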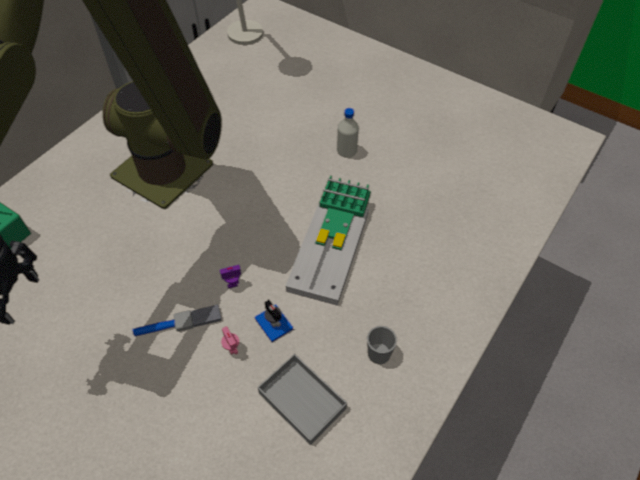

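View pics/top0.png

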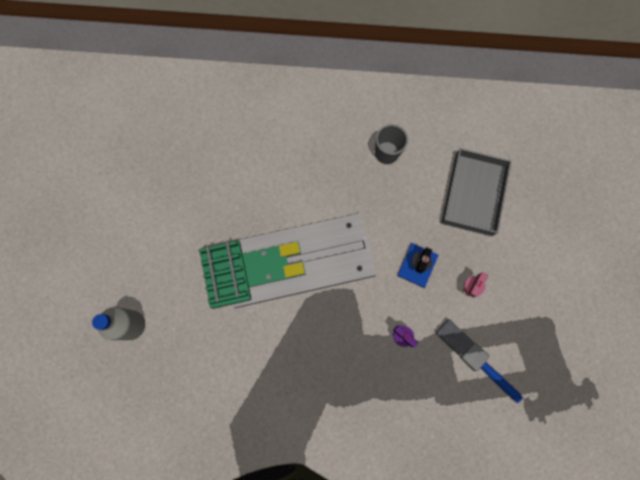

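View pics/wrist0.png

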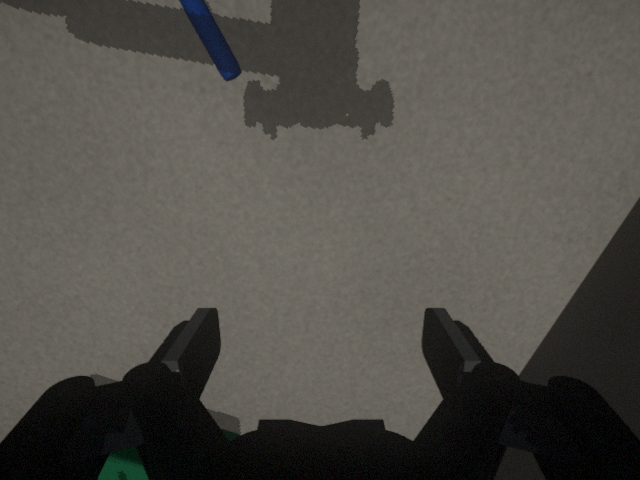

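The scene and top pictures show three possible bolts:
- **Black nut in the blue holder:** scene (272,315), top (421,262). This is the one described.
- **Pink decoy:** scene (230,340), top (476,284).
- **Purple decoy:** scene (231,275), top (404,335).

The plate is at top (290,260), with the rack at its left end. Next I'll take a close crop and measure.

Run:
```python
from h import *
t=load('top0'); s=load('scene0')
a=cv2.resize(t['pixels'][225:300,375:475],None,fx=6,fy=6,interpolation=cv2.INTER_CUBIC)
b=cv2.resize(s['pixels'][285:350,240:310],None,fx=6,fy=6,interpolation=cv2.INTER_CUBIC)
cv2.imwrite('pics/c_top.png',a[:,:,::-1]);cv2.imwrite('pics/c_sc.png',b[:,:,::-1])
a=cv2.resize(t['pixels'][200:320,190:390],None,fx=4,fy=4,interpolation=cv2.INTER_CUBIC)
cv2.imwrite('pics/c_rail.png',a[:,:,::-1])
R=cv2.Rodrigues(np.array(bot.get_obs()['ee_rot']))[0];print(R.round(3))
C=cloud(t)
for n,(u,v) in dict(nut=(421,262),rail=(355,265),foot=(265,265),padA=(289,249),padB=(293,270),holder=(405,265),rack=(225,270),table=(330,150)).items(): print(n,C[v,u].round(1))
hsv=cv2.cvtColor(t['pixels'],cv2.COLOR_RGB2HSV)
def rect(m,z,name):
    n,l,st,ce=cv2.connectedComponentsWithStats(m.astype(np.uint8))
    for i in range(1,n):
        if st[i,4]>60:
            c=max(cv2.findContours((l==i).astype(np.uint8),0,1)[0],key=len)
            P=np.array([onz(t,*p,z)[:2] for p in c[:,0,:].astype(float)],np.float32)
            print(name,st[i],ce[i].round(1),cv2.minAreaRect(P))
h,sa,v=[hsv[...,i].astype(int) for i in range(3)]
rect((abs(h-112)<12)&(sa>140)&(v>60),11,'blue')
rect((abs(h-27)<7)&(sa>140)&(v>100),28.5+15,'yellow')
rect((h>60)&(h<85)&(sa>100)&(v>40),38,'green')
```

```text
[[ 0.365 -0.     0.931]
 [-0.931  0.001  0.365]
 [-0.002 -1.     0.   ]]
nut [ 536.6 -201.5   77.1]
rail [530.  -80.8  25.8]
foot [514.8  97.5  36.4]
padA [549.2  52.5  43.5]
padB [507.8  41.   44.8]
holder [ 539.6 -182.6   14.2]
rack [493.3 167.2  77.6]
table [ 7.813e+02 -1.440e+01  3.000e-01]
blue [399 244  38  43 646] [415.3 267.2] ((542.4413452148438, -208.65240478515625), (57.74449920654297, 72.16425323486328), 69.50814056396484)
blue [ 93 314  16  15 194] [100.6 321.5] ((382.1255187988281, 414.07843017578125), (27.82544708251953, 29.577943801879883), 9.442924499511719)
blue [482 363  39  39 382] [501.5 382.4] ((325.6199951171875, -376.8536071777344), (91.62223815917969, 16.221160888671875), 50.05052947998047)
yellow [279 243  20  13 201] [288.9 249. ] ((549.0517578125, 52.7799072265625), (22.13369369506836, 36.45551681518555), 16.249622344970703)
yellow [284 263  20  14 210] [293.4 269.5] ((509.0606689453125, 40.25607681274414), (22.133636474609375, 36.51544952392578), 16.96222686767578)
green [ 200  241   87   67 3100] [239.8 271.3] ((503.75433349609375, 135.3377685546875), (119.46968841552734, 163.3225555419922), 16.884370803833008)
```

View pics/c_top.png

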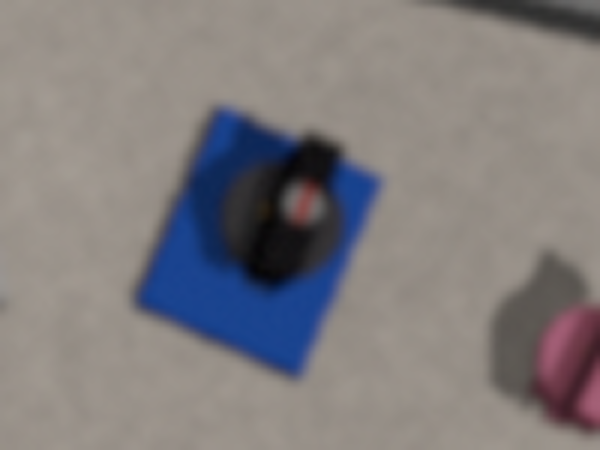

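View pics/c_sc.png

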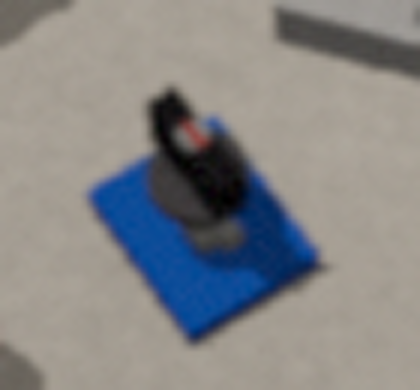

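View pics/c_rail.png

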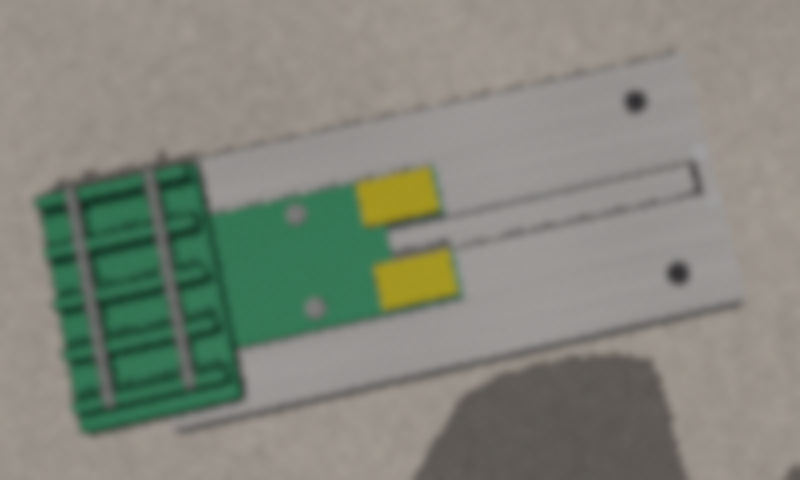

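The crop shows a black wing bar with the red line on a light shank end, standing in the blue holder. That is the wanted bolt. Now I'll take finer numbers from the top and scene views.

Run:
```python
from h import *
t=load('top0'); s=load('scene0')
for d,n,box in ((t,'top',(375,475,225,300)),(s,'scene',(240,310,285,350))):
    u0,u1,v0,v1=box; im=d['pixels'].astype(int)
    r,g,b=[im[...,i] for i in range(3)]
    m=np.zeros(r.shape,bool); m[v0:v1,u0:u1]=((r-g>40)&(r-b>30))[v0:v1,u0:u1]
    if n=='top': m[:,440:]=0
    vv,uu=np.nonzero(m); w=(r-g)[m]
    print(n,len(uu),uu,vv, onz(d,(uu*w).sum()/w.sum(),(vv*w).sum()/w.sum(),79).round(1))
C=cloud(t)
# dark bar top: z 70-82
P=C[225:300,375:440].reshape(-1,3); q=P[(P[:,2]>66)&(P[:,2]<84)]
print(len(q),q.mean(0),cv2.minAreaRect(q[:,:2].astype(np.float32)))
# slot corners in crop coords -> rail frame
for n,(u,v),z in [('slot end a',(692,163),28.5),('slot end b',(700,193),28.5),('corner',(675,52),28.5),('corner2',(740,303),28.5),('hole',(635,101),28.5),('hole2',(678,273),28.5),('rail low',(180,432),28.5)]:
    print(n,onz(t,190+u/4-.375,200+v/4-.375,z).round(1))
C2=C[200:320,190:390].reshape(-1,3)
for z in (28.5,36.5,43): 
    q=C2[abs(C2[:,2]-z)<2.5]; print(z,len(q),np.median(q,0))
```

```text
top 7 [426 426 425 426 425 426 425] [256 257 258 258 259 259 260] [ 544.2 -209.5   79. ]
scene 8 [271 271 272 272 273 272 273 274] [305 306 306 307 307 308 308 308] [ 544.1 -208.    79. ]
203 [ 541.62144681 -208.49151168   76.50937099] ((542.52587890625, -209.4519500732422), (14.393529891967773, 47.94405746459961), 71.35284423828125)
slot end a [580.9 -93.1  28.5]
slot end b [565.8 -97.9  28.5]
corner [638.1 -81.3  28.5]
corner2 [ 511.7 -120.7   28.5]
hole [610.8 -62.5  28.5]
hole2 [524.4 -89.1  28.5]
rail low [427.6 149.5  28.5]
28.5 4770 [545.95227099  -9.75002022  28.53542576]
36.5 1053 [511.64841195  96.94969298  37.24199178]
43 492 [518.20664876  51.25459717  42.97832607]
```

>>> {"fn": "step_arm", "kwargs": {
  "xyz": [
    [-15,0,36],
    [-15,0,36],
    [-15,0,36],
    [-15,0,36],
    [-15,0,36],
    [-15,0,36],
    [-15,0,36],
    [-15,0,36],
    [-15,0,36],
    [-15,0,36],
    [-15,0,36],
    [-15,0,36]
  ],
  "rot": [
    [0,0,0],
    [0,0,0],
    [0,0,0],
    [0,0,0],
    [0,0,0],
    [0,0,0],
    [0,0,0],
    [0,0,0],
    [0,0,0],
    [0,0,0],
    [0,0,0],
    [0,0,0]
  ],
  "claw": 0,
  "squeeze": 40
}}

```text
time: 1.35
tool_pos: [554.4, -201.9, 226.3]
ee_rot: [-1.36, 0.943, -0.932]
ft_force: [0.7, -0.6, -0.6]
grip_width: 85.1
```

>>> {"fn": "step_arm", "kwargs": {
  "xyz": [
    [0,0,0],
    [0,0,0],
    [0,0,0],
    [0,0,0],
    [0,0,0],
    [0,0,0],
    [0,0,0],
    [0,0,0],
    [0,0,0],
    [0,0,0],
    [0,0,0],
    [0,0,0]
  ],
  "rot": [
    [0,-8.5,0],
    [0,-8.5,0],
    [0,-8.5,0],
    [0,-8.5,0],
    [0,-8.5,0],
    [0,-8.5,0],
    [0,-8.5,0],
    [0,-8.5,0],
    [0,-8.5,0],
    [0,-8.5,0],
    [0,-8.5,0],
    [0,-8.5,0]
  ]
}}

```text
time: 2.55
tool_pos: [556.6, -193.8, 220.4]
ee_rot: [-1.507, -0.458, 0.475]
ft_force: [0.2, -0.2, 0.3]
grip_width: 85.4
```

```bash
cat >> h.py <<'E'
def st():
    o=bot.get_obs(); R=cv2.Rodrigues(np.array(o['ee_rot']))[0]
    yaw=np.degrees(np.arctan2(R[1,0],R[0,0]))
    print('t',round(o['time'],2),'pos',o['tool_pos'].round(2),'yaw',round(yaw,2),'down',R[:,1].round(4),'F',o['ft_force'].round(2),'M',o['torque'].round(3),'w',round(o['grip_width'],2),'q',np.degrees(o['q']).round(1))
    return o,R,yaw
def to(p,yawt=None):
    o,R,yaw=st(); d=R.T@(np.array(p)-o['tool_pos']); print('tool shift',d.round(2), 'roty', None if yawt is None else round(-(yawt-yaw),2))
E
python3 -c "
from h import *
st()"
```

```text
t 2.55 pos [ 556.64 -193.78  220.4 ] yaw 34.2 down [-0.0137  0.0091 -0.9999] F [ 0.19 -0.18  0.28] M [-0.008  0.073  0.042] w 85.43 q [-23.4  19.7  84.8   0.2  76.5 -57.6]
```

>>> {"fn": "step_arm", "kwargs": {
  "xyz": [
    [0,-0.5,0],
    [0,-0.5,0],
    [0,-0.5,0],
    [0,-0.5,0],
    [0,-0.5,0]
  ],
  "rot": [
    [0,-8.5,0],
    [0,-8.5,0],
    [0,-8.5,0],
    [0,-8.5,0],
    [0,0,0]
  ]
}}

```text
time: 3.05
tool_pos: [555.1, -193.1, 220.7]
ee_rot: [-1.343, -0.92, 0.935]
ft_force: [-0.6, -0.2, 0.9]
grip_width: 85.3
```

```bash
python3 -c "
from h import *
to([543.5,-209,200],70)
cap('wrist','w1')"
```

```text
t 3.05 pos [ 555.13 -193.14  220.7 ] yaw 68.62 down [-0.0182  0.011  -0.9998] F [-0.59 -0.17  0.92] M [ 0.061  0.029 -0.022] w 85.27 q [-23.4  19.7  84.7   0.2  76.8 -92.1]
tool shift [-19.08  20.73   4.61] roty -1.38
```

View pics/w1.png

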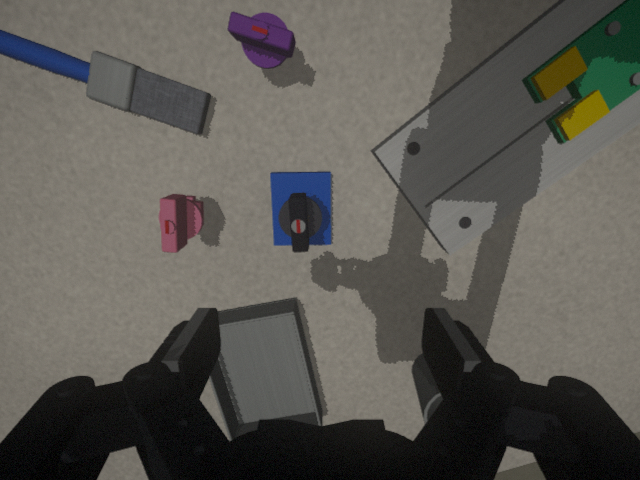

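The wrist picture shows the bolt upright in the holder, with the red line at (298,227) along the bar. The pink decoy is at (178,222), the purple at (262,38), and the slot end is near (437,228). Next I'll measure the bolt and the rail features.

Run:
```python
from h import *
d=load('w1'); im=d['pixels'].astype(int); r,g,b=[im[...,i] for i in range(3)]
m=np.zeros(r.shape,bool); m[205:250,280:320]=((r-g>40)&(r-b>30))[205:250,280:320]
vv,uu=np.nonzero(m);print(len(uu),uu.mean(),vv.mean(),onz(d,uu.mean(),vv.mean(),79).round(1))
P=np.array([onz(d,u,v,79)[:2] for u,v in zip(uu,vv)]);ev=np.linalg.eigh(np.cov(P.T))[1][:,1];print('red yaw',np.degrees(np.arctan2(ev[1],ev[0])))
C=cloud(d); q=C[180:260,265:340].reshape(-1,3); 
k=q[(q[:,2]>70)&(q[:,2]<84)]; print(len(k),k.mean(0),cv2.minAreaRect(k[:,:2].astype(np.float32)))
k=q[(q[:,2]>8)&(q[:,2]<14)]; print(len(k),np.median(k,0))
k=C[:140,540:620].reshape(-1,3); hsv=cv2.cvtColor(d['pixels'],cv2.COLOR_RGB2HSV); h=hsv[...,0].astype(int);s=hsv[...,1]
m=((abs(h-25)<8)&(s>140)).astype(np.uint8)
n,l,stt,ce=cv2.connectedComponentsWithStats(m)
for i in range(1,n):
    if stt[i,4]>200: print('yellow',ce[i],onz(d,*ce[i],43),np.median(C[l==i],0))
m=((abs(h-112)<10)&(s>140)).astype(np.uint8); m[:165]=0
c=max(cv2.findContours(m,0,1)[0],key=cv2.contourArea); P=np.array([onz(d,*p,11)[:2] for p in c[:,0].astype(float)],np.float32);print('holder',cv2.minAreaRect(P))
print('slot end',onz(d,427,206,28.5),onz(d,447,251,28.5))
cv2.imwrite('pics/c1.png',cv2.resize(d['pixels'][60:260,360:640],None,fx=2.8,fy=2.8,interpolation=2)[:,:,::-1])
```

```text
47 297.82978723404256 225.74468085106383 [ 545.1 -208.1   79. ]
red yaw 162.60126938174696
931 [ 544.02482461 -207.64164458   76.84461917] ((545.3717651367188, -208.28355407714844), (14.09128189086914, 48.151302337646484), 71.89212036132812)
2162 [ 537.89606249 -203.16397201   10.82653234]
yellow [559.02620968  72.95228495] [510.89846791  39.88109779  43.        ] [510.90109407  39.75918883  43.16322797]
yellow [581.93489393 114.70153621] [551.06123056  52.37010291  43.        ] [550.99973609  52.2408331   43.15104445]
holder ((544.3111572265625, -208.74728393554688), (58.844093322753906, 74.21894073486328), 70.09117889404297)
slot end [583.30780185 -91.69533695  28.5       ] [634.89394203 -85.92303421  28.5       ]
```

View pics/c1.png

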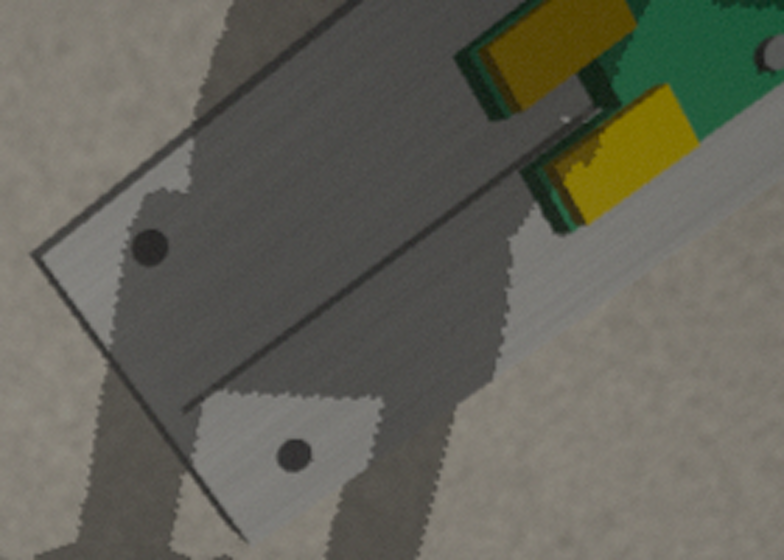

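```bash
cat >> h.py <<'E'
def to(p,yawt):
    o,R,yaw=st(); d=R.T@(np.array(p)-o['tool_pos'])
    a=np.radians(yawt); X=np.array([np.cos(a),np.sin(a),0]);Y=np.array([0,0,-1.]);Rt=np.stack([X,Y,np.cross(X,Y)],1)
    w=cv2.Rodrigues(R.T@Rt)[0].ravel(); print('shift',d.round(2),'rot',np.degrees(w).round(2))
E
python3 -c "
from h import *
to([545,-208.3,110],72)"
```

```text
t 3.1 pos [ 555.18 -193.14  220.76] yaw 68.44 down [-0.0181  0.011  -0.9998] F [-0.22  0.19 -0.12] M [0.016 0.045 0.024] w 85.72 q [-23.4  19.7  84.7   0.2  76.8 -91.9]
shift [-18.24 110.75   1.58] rot [-1.19 -3.56  0.24]
```

>>> {"fn": "step_arm", "kwargs": {
  "xyz": [
    [-3,18,0],
    [-3,18,0],
    [-3,18,0],
    [-3,18,0],
    [-3,18,0],
    [-3,18,0],
    [0,0,0]
  ],
  "rot": [
    [-1.2,-3.5,0.2],
    [0,0,0],
    [0,0,0],
    [0,0,0],
    [0,0,0],
    [0,0,0],
    [0,0,0]
  ]
}}

```text
time: 3.8
tool_pos: [549.8, -210.6, 109.8]
ee_rot: [-1.353, -0.959, 0.955]
ft_force: [-0.9, 1.2, -0.6]
grip_width: 85.2
```

```bash
python3 -c "
from h import *
to([545,-208.3,53],72)
cap('wrist','w2')"
```

```text
t 3.8 pos [ 549.82 -210.61  109.84] yaw 70.61 down [ 3.5e-03 -6.0e-04 -1.0e+00] F [-0.87  1.2  -0.58] M [ 0.009 -0.018  0.075] w 85.19 q [-25.1  25.1  93.8   0.1  60.9 -95.7]
shift [ 0.55 56.83  5.52] rot [ 0.2  -1.39  0.03]
```

View pics/w2.png

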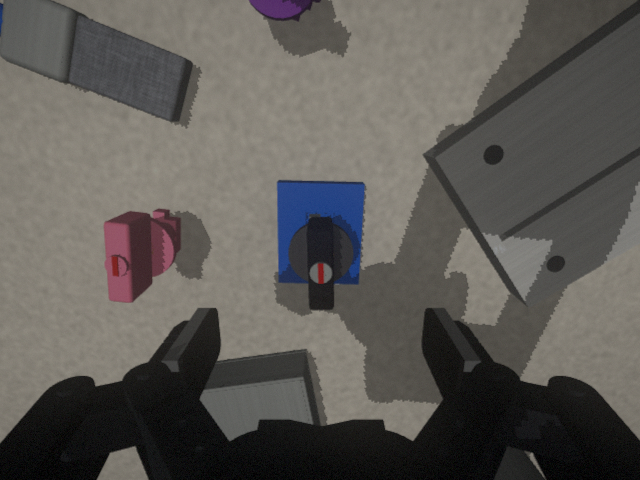

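The bolt is now midway between the fingers, with the red line at (320,272). I'll re-measure and then descend.

```bash
cat >> h.py <<'E'
def red(d,box,z):
    u0,u1,v0,v1=box
    im=d['pixels'].astype(int); r,g,b=[im[...,i] for i in range(3)]
    m=np.zeros(r.shape,bool); m[v0:v1,u0:u1]=((r-g>40)&(r-b>30))[v0:v1,u0:u1]
    vv,uu=np.nonzero(m); p=onz(d,uu.mean(),vv.mean(),z)
    P=np.array([onz(d,u,v,z)[:2] for u,v in zip(uu,vv)]);ev=np.linalg.eigh(np.cov(P.T))[1][:,1]
    print('red',len(uu),uu.mean().round(1),vv.mean().round(1),p.round(1),'yaw',np.degrees(np.arctan2(ev[1],ev[0])).round(1)); return p
E
python3 -c "
from h import *
d=load('w2'); p=red(d,(300,340,250,300),79)
C=cloud(d); q=C[200:320,270:370].reshape(-1,3); k=q[(q[:,2]>70)&(q[:,2]<84)]; print(k.mean(0),cv2.minAreaRect(k[:,:2].astype(np.float32)))
"
```

```text
red 121 320.4 273.3 [ 545.5 -208.1   79. ] yaw 161.3
[ 543.15327531 -207.52081519   76.87872799] ((544.8453369140625, -208.13172912597656), (14.027688980102539, 47.494468688964844), 71.65152740478516)
```

>>> {"fn": "step_arm", "kwargs": {
  "xyz": [
    [0.3,10,2],
    [0.3,10,2],
    [0.3,10,1],
    [0,10,0],
    [0,10,0],
    [0,4,0],
    [0,-0.5,0]
  ],
  "rot": [
    [0.2,-1,0],
    [0,0,0],
    [0,0,0],
    [0,0,0],
    [0,0,0],
    [0,0,0],
    [0,0,0]
  ]
}}

```text
time: 4.55
tool_pos: [548.3, -208.4, 55.7]
ee_rot: [-1.35, -0.973, 0.966]
ft_force: [-0.2, -0.2, 0.3]
grip_width: 85.5
```

```bash
python3 -c "
from h import *
to([545.3,-208.1,54],71.6)"
```

```text
t 4.55 pos [ 548.33 -208.44   55.72] yaw 71.56 down [ 0.0064 -0.0019 -1.    ] F [-0.19 -0.23  0.34] M [0.02  0.062 0.057] w 85.5 q [-25.   28.6  97.3   0.1  53.7 -96.6]
shift [-0.63  1.7   2.99] rot [ 0.38 -0.04  0.01]
```

>>> {"fn": "step_arm", "kwargs": {
  "xyz": [
    [-0.6,0.5,3],
    [0,-0.5,0],
    [0,-0.5,0]
  ],
  "rot": [
    [0.4,0,0],
    [0,0,0],
    [0,0,0]
  ]
}}

```text
time: 4.85
tool_pos: [545.5, -208.3, 56.6]
ee_rot: [-1.344, -0.969, 0.969]
ft_force: [-0.9, -0.5, 0.4]
grip_width: 85.3
```

```bash
python3 -c "
from h import *
to([545.3,-208.1,54],71.6)"
```

```text
t 4.85 pos [ 545.52 -208.27   56.55] yaw 71.55 down [-2.e-04  1.e-04 -1.e+00] F [-0.92 -0.51  0.43] M [-0.001  0.01   0.02 ] w 85.3 q [-25.   28.5  97.3   0.   54.2 -96.6]
shift [0.09 2.55 0.26] rot [-0.01 -0.05  0.  ]
```

>>> {"fn": "step_arm", "kwargs": {
  "xyz": [
    [0,2,0],
    [0,0,0],
    [0,0,0],
    [0,0,0],
    [0,0,0],
    [0,0,0],
    [0,0,0],
    [0,0,0],
    [0,0,0],
    [0,0,0]
  ],
  "rot": [
    [0,0,0],
    [0,0,0],
    [0,0,0],
    [0,0,0],
    [0,0,0],
    [0,0,0],
    [0,0,0],
    [0,0,0],
    [0,0,0],
    [0,0,0]
  ],
  "claw": 1,
  "squeeze": 50
}}

```text
time: 5.85
tool_pos: [546.3, -208.9, 55.7]
ee_rot: [-1.347, -0.97, 0.968]
ft_force: [-0.9, -0.6, 0.8]
grip_width: 12.7
```

```bash
python3 -c "
from h import *
st(); d=cap('wrist','w3'); red(d,(250,400,250,400),79)"
```

```text
t 5.85 pos [ 546.3  -208.87   55.74] yaw 71.54 down [ 0.0022 -0.0012 -1.    ] F [-0.93 -0.56  0.84] M [0.01  0.004 0.034] w 12.75 q [-25.1  28.6  97.4  -0.   53.9 -96.6]
red 186 321.0 337.2 [ 545.6 -207.4   79. ] yaw 161.2
```

View pics/w3.png

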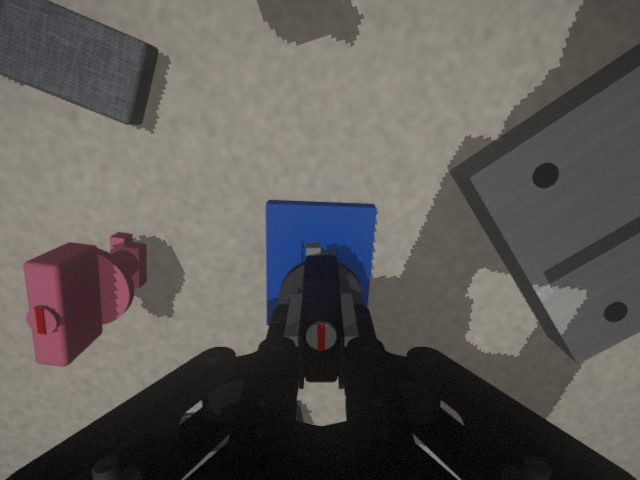

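The bolt's wing is gripped at 12.7 mm opening, with the red line at (321,337) centred between the jaws. Lifting.

>>> {"fn": "step_arm", "kwargs": {
  "xyz": [
    [0,-5,0],
    [0,-8,0],
    [0,-12,0],
    [0,-12,0],
    [0,-12,0],
    [0,-12,0],
    [0,-10,0],
    [0,-0.5,0]
  ],
  "rot": [
    [0,0,0],
    [0,0,0],
    [0,0,0],
    [0,0,0],
    [0,0,0],
    [0,0,0],
    [0,0,0],
    [0,0,0]
  ]
}}

```text
time: 6.7
tool_pos: [545.9, -208.5, 134.0]
ee_rot: [-1.347, -0.97, 0.968]
ft_force: [0.5, -0.9, -2.1]
grip_width: 12.8
```

```bash
python3 -c "
from h import *
to([550,-22,128],17.3); d=cap('wrist','w4'); red(d,(250,400,250,400),150)"
```

```text
t 6.7 pos [ 545.88 -208.46  133.97] yaw 71.55 down [ 0.0022 -0.001  -1.    ] F [ 0.5  -0.89 -2.15] M [ 0.022 -0.051  0.017] w 12.85 q [-25.   23.3  92.7   0.   63.8 -96.6]
shift [178.17   5.8   55.13] rot [1.300e-01 5.425e+01 5.000e-02]
red 181 321.0 336.6 [ 549.4 -208.4  150. ] yaw 161.4
```

View pics/w4.png

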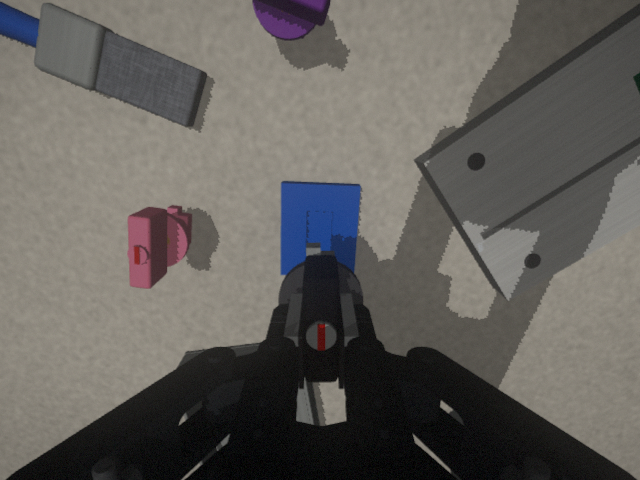

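The bolt is out of the holder and hangs at the same place in the jaws, and its weight shows in Fz. Moving over the slot now.

>>> {"fn": "step_arm", "kwargs": {
  "xyz": [
    [8,0,2],
    [15,0,4],
    [17,0,5],
    [18,0,6],
    [18,0,6],
    [18,0,6],
    [18,0,6],
    [18,0,6],
    [17,0,5],
    [15,0,4],
    [10,0,3],
    [3,0,1]
  ],
  "rot": [
    [0,0,0],
    [0,0,0],
    [0,0,0],
    [0,0,0],
    [0,0,0],
    [0,0,0],
    [0,0,0],
    [0,0,0],
    [0,0,0],
    [0,0,0],
    [0,0,0],
    [0,0,0]
  ]
}}

```text
time: 7.95
tool_pos: [541.2, -4.3, 125.6]
ee_rot: [-1.327, -0.96, 0.975]
ft_force: [-0.5, -0.5, -2.7]
grip_width: 13.2
```

>>> {"fn": "step_arm", "kwargs": {
  "xyz": [
    [0,-0.3,0],
    [0,-0.3,0],
    [0,-0.3,0],
    [0,-0.3,0],
    [0,-0.3,0],
    [0,-0.3,0],
    [0,-0.3,0],
    [0,-0.3,0]
  ],
  "rot": [
    [0,5,0],
    [0,8,0],
    [0,8,0],
    [0,8,0],
    [0,8,0],
    [0,8,0],
    [0,6,0],
    [0,2,0]
  ]
}}

```text
time: 8.75
tool_pos: [538.4, -3.6, 125.6]
ee_rot: [-1.549, -0.209, 0.243]
ft_force: [-0.4, -0.1, -2.3]
grip_width: 12.9
```

```bash
python3 -c "
from h import *
to([550,-22,128],17.3); d=cap('wrist','w5'); cap('top','t5'); cap('scene','s5')"
```

```text
t 8.75 pos [538.38  -3.63 125.58] yaw 16.52 down [-0.0232  0.0067 -0.9997] F [-0.44 -0.1  -2.25] M [-0.019  0.001  0.002] w 12.94 q [ -5.1  21.3  97.8   0.3  62.3 -21.7]
shift [  5.87  -2.81 -20.89] rot [-0.76 -0.79 -1.16]
```

View pics/w5.png

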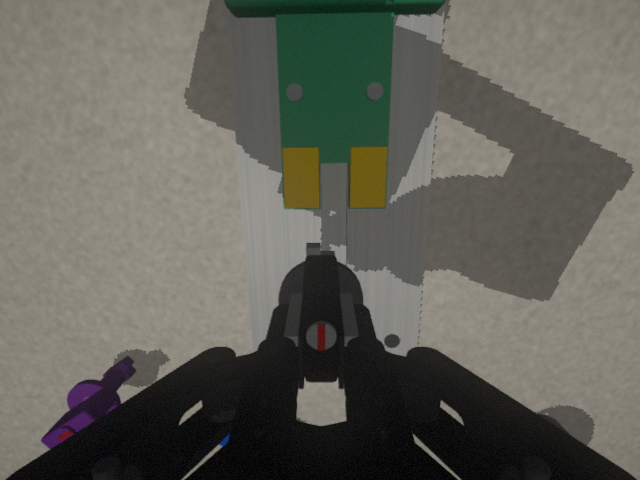

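View pics/s5.png

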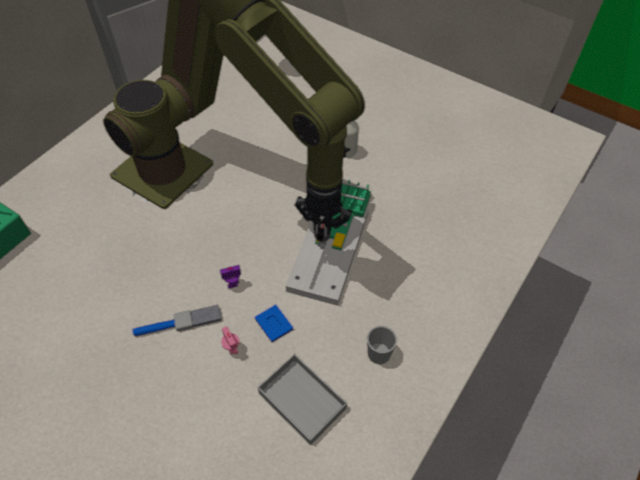

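The wrist picture looks along the slot. The mouth lies between columns 321 and 347 just ahead of the bolt (red line at 321,337), and the pads are at (302,178) and (368,178). I'll level the tool and align it, then measure the slot edges.

>>> {"fn": "step_arm", "kwargs": {
  "xyz": [
    [1,-0.7,-4],
    [1,-0.7,-4],
    [1,-0.7,-4],
    [1,-0.7,-4],
    [1,-0.7,-4],
    [0.5,-0.5,-1],
    [0,-0.5,0]
  ],
  "rot": [
    [-0.8,-0.8,-1.2],
    [0,0,0],
    [0,0,0],
    [0,0,0],
    [0,0,0],
    [0,0,0],
    [0,0,0]
  ]
}}

```text
time: 9.6
tool_pos: [551.1, -24.3, 130.3]
ee_rot: [-1.559, -0.245, 0.241]
ft_force: [0.3, 0.6, -2.8]
grip_width: 12.7
```

Run:
```python
from h import *
to([550,-22,128],17.3); d=cap('wrist','w6'); red(d,(250,400,250,400),150)
cv2.imwrite('pics/c6.png',cv2.resize(d['pixels'][100:300,230:450],None,fx=3.5,fy=3,interpolation=2)[:,:,::-1])
```

```text
t 9.6 pos [551.08 -24.28 130.34] yaw 17.74 down [ 0.0032 -0.0015 -1.    ] F [ 0.35  0.64 -2.78] M [0.061 0.067 0.023] w 12.74 q [ -6.9  21.2  97.1  -0.1  61.5 -24.6]
shift [-0.34  2.33  2.51] rot [0.13 0.44 0.15]
red 175 321.0 337.0 [552.1 -24.  150. ] yaw 107.8
```

View pics/c6.png

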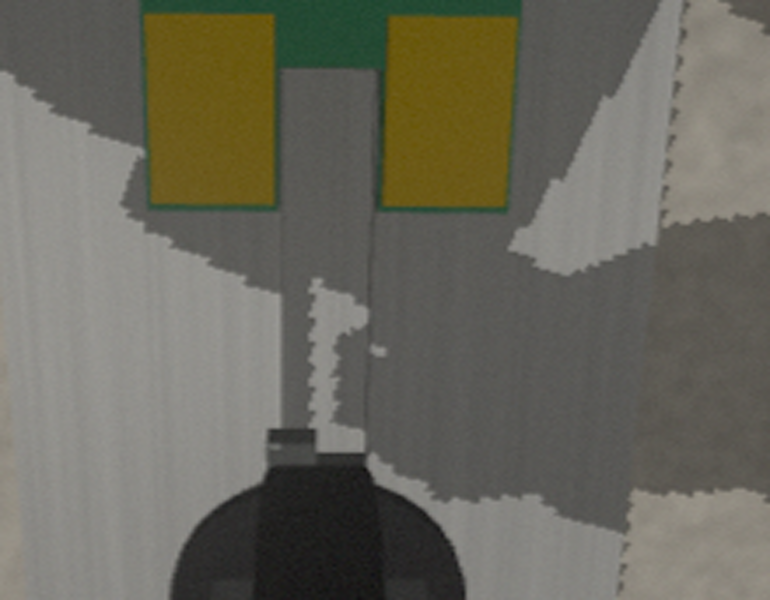

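```bash
cat >> h.py <<'E'
def railview(d,o=None,show=True):
    """slot edge / pad measurements, relative to TCP in rail-aligned axes"""
    C=cloud(d); a=np.radians(17.3); ex=np.array([np.cos(a),np.sin(a)]); ey=np.array([-ex[1],ex[0]])
    return C,ex,ey
E
python3 - <<'E'
from h import *
d=load('w6'); C,ex,ey=railview(d)
hsv=cv2.cvtColor(d['pixels'],cv2.COLOR_RGB2HSV); h=hsv[...,0].astype(int);s=hsv[...,1]
T=np.array([551.08,-24.28])
X=(C[...,:2]-T)@ex; Y=(C[...,:2]-T)@ey; Z=C[...,2]
# slot: rows between pads end and bolt
L=[];Rr=[]
for v in range(170,240,5):
    z=Z[v,290:360]; x=X[v,290:360]; y=Y[v,290:360]
    slot=np.nonzero(z<22)[0]
    top=(z>26)&(z<31)
    if len(slot)<5: print(v,'none',z[::8].round(0)); continue
    i0,i1=slot[0],slot[-1]
    # edges on the top plane
    pl=onz(d,290+i0-.5,v,28.5)[:2]-T; pr=onz(d,290+i1+.5,v,28.5)[:2]-T
    print(v,290+i0,290+i1,'edges',(pl@ex).round(2),(pr@ex).round(2),'y',(pl@ey).round(1), 'floor',np.median(z[slot]).round(1))
m=((abs(h-25)<8)&(s>140)).astype(np.uint8)
n,l,stt,ce=cv2.connectedComponentsWithStats(m)
for i in range(1,n):
    if stt[i,4]>200:
        u0,v0,w,hh,A=stt[i]; 
        c=max(cv2.findContours((l==i).astype(np.uint8),0,1)[0],key=len); P=np.array([onz(d,*p,43)[:2] for p in c[:,0].astype(float)],np.float32)
        r=cv2.minAreaRect(P);cc=np.array(r[0]); print('pad',r,'rel',((cc-T)@ex).round(2),((cc-T)@ey).round(2),np.median(Z[l==i]).round(1))
# plate edges at z 28.5
q=(abs(Z-28.5)<2)
for v in range(170,300,20):
    k=np.nonzero(q[v])[0]; p=onz(d,k[0],v,28.5)[:2]-T; p2=onz(d,k[-1],v,28.5)[:2]-T; print('plate',v,k[0],k[-1],(p@ex).round(1),(p2@ex).round(1))
# head visible
k=(Z>70)&(Z<95); k[:, :295]=0;k[:,350:]=0;k[:230]=0;k[262:]=0
vv,uu=np.nonzero(k)
for v in sorted(set(vv))[:14]:
    w=uu[vv==v]; print(v,w.min(),w.max(),X[v,w.min()].round(1),X[v,w.max()].round(1),Z[v,w].mean().round(1),Y[v,w].mean().round(1))
E
```

```text
170 310 335 edges -6.78 11.0 y 52.1 floor 7.9
175 310 335 edges -6.79 11.07 y 48.7 floor 8.0
180 310 335 edges -6.8 11.14 y 45.3 floor 7.7
185 310 335 edges -6.8 11.21 y 41.8 floor 7.6
190 310 335 edges -6.81 11.28 y 38.4 floor 7.8
195 310 335 edges -6.82 11.35 y 34.9 floor 7.7
200 310 334 edges -6.83 10.72 y 31.3 floor 7.9
205 310 334 edges -6.84 10.79 y 27.8 floor 7.9
210 310 334 edges -6.84 10.87 y 24.2 floor 7.8
215 310 334 edges -6.85 10.94 y 20.5 floor 7.9
220 310 334 edges -6.86 11.01 y 16.9 floor 7.8
225 310 334 edges -6.87 11.08 y 13.2 floor 8.1
230 310 334 edges -6.88 11.16 y 9.4 floor 7.7
235 310 334 edges -6.89 11.23 y 5.6 floor 7.9
pad ((511.0408020019531, 40.875831604003906), (22.013256072998047, 37.299583435058594), 17.190589904785156) rel -18.85 74.11 43.2
pad ((551.6915283203125, 53.467529296875), (22.64691734313965, 37.815086364746094), 17.15453338623047) rel 23.7 74.05 43.2
plate 170 228 417 -62.4 66.8
plate 190 230 415 -62.1 66.6
plate 210 231 413 -62.4 66.5
plate 230 233 412 -62.0 67.1
plate 250 234 410 -62.3 67.0
plate 270 235 408 -62.7 66.9
plate 290 237 406 -62.3 66.8
243 306 319 -7.4 0.0 81.5 17.1
244 306 319 -7.3 0.0 83.2 17.0
245 306 319 -7.3 0.0 85.1 17.1
246 306 319 -7.3 0.0 86.7 17.0
247 306 319 -7.1 0.0 88.5 17.0
248 306 319 -7.1 0.0 89.8 16.9
249 306 319 -7.1 0.0 89.7 16.3
250 306 319 -7.1 0.1 89.8 15.7
251 306 333 -7.1 8.1 85.5 13.6
252 306 333 -7.1 8.1 86.2 13.3
253 306 333 -7.1 8.0 87.3 13.1
254 306 334 -7.1 8.5 87.9 12.7
255 306 334 -7.1 8.5 88.8 12.5
256 306 306 -7.1 -7.1 90.5 12.4
```

Wrist-view results, relative to the tool:
- Slot centre: about +2.1 across.
- Head centre: about +0.6 to +0.8 across.
- Lateral correction needed: about +1.3 mm, plus 0.4° clockwise.
- Plate edges (centre +2.2) and pads (centre +2.4) agree.
- The pads lie 74 mm ahead.

I'll descend to just above the lips and look again.

>>> {"fn": "step_arm", "kwargs": {
  "xyz": [
    [0.7,5,0],
    [0.6,8,0],
    [0,9,0],
    [0,9,0],
    [0,8,0],
    [0,4,0],
    [0,-0.3,0]
  ],
  "rot": [
    [0.1,0.4,0.1],
    [0,0,0],
    [0,0,0],
    [0,0,0],
    [0,0,0],
    [0,0,0],
    [0,0,0]
  ]
}}

```text
time: 10.35
tool_pos: [551.1, -23.1, 82.4]
ee_rot: [-1.557, -0.236, 0.239]
ft_force: [-0.5, -0.1, -3.4]
grip_width: 13.0
```

```bash
cat >> h.py <<'E'
def slotmeas(tag,zh):
    o,R,yaw=st(); d=cap('wrist',tag); C,ex,ey=railview(d); T=o['tool_pos'][:2]
    Z=C[...,2]; E=[]
    for v in range(150,235,3):
        z=Z[v,280:370]; s=np.nonzero((z<22)&(z>3))[0]
        if len(s)<10: continue
        l=onz(d,280+s[0]-.5,v,28.5)[:2]-T; r=onz(d,280+s[-1]+.5,v,28.5)[:2]-T
        E.append([l@ex,r@ex,l@ey])
    E=np.array(E); E=E[abs(E[:,1]-E[:,0]-18)<1.5]; print('slot n',len(E),'y range',E[:,2].min().round(),E[:,2].max().round(),'center',((E[:,0]+E[:,1])/2).mean().round(2),'slope',np.degrees(np.polyfit(E[:,2],(E[:,0]+E[:,1])/2,1)[0]).round(2),'w',(E[:,1]-E[:,0]).mean().round(2))
    red(d,(250,400,250,400),zh+73)
    cv2.imwrite(f'pics/{tag}c.png',cv2.resize(d['pixels'][150:350,230:420],None,fx=4,fy=3,interpolation=2)[:,:,::-1])
    return d,C,ex,ey,T
E
python3 - <<'E'
from h import *
o=bot.get_obs(); zh=o['tool_pos'][2]-49.7
to([552.3,-23.9,82],17.3)
d,C,ex,ey,T=slotmeas('w7',zh)
X=(C[...,:2]-T)@ex; Y=(C[...,:2]-T)@ey; Z=C[...,2]
for v in range(236,262):
    w=np.nonzero((Z[v,290:350]>zh-3)&(Z[v,290:350]<zh+13))[0]+290
    if len(w): print(v,w.min(),w.max(),X[v,w.min()].round(1),X[v,w.max()].round(1),Z[v,w].mean().round(1),Y[v,w].mean().round(1))
E
```

```text
t 10.35 pos [551.06 -23.1   82.45] yaw 17.35 down [-2.5e-03  3.0e-04 -1.0e+00] F [-0.51 -0.15 -3.42] M [-0.031  0.046 -0.029] w 13.02 q [ -6.8  24.6  99.9   0.   55.6 -24.1]
shift [ 0.95  0.44 -1.14] rot [-0.06  0.05 -0.13]
t 10.35 pos [551.06 -23.1   82.45] yaw 17.35 down [-2.5e-03  3.0e-04 -1.0e+00] F [-0.51 -0.15 -3.42] M [-0.031  0.046 -0.029] w 13.02 q [ -6.8  24.6  99.9   0.   55.6 -24.1]
slot n 29 y range 21.0 68.0 center 2.01 slope 0.11 w 17.34
red 176 321.0 337.1 [551.5 -20.7 105.7] yaw 107.2
236 338 338 10.9 10.9 29.8 20.3
237 292 304 -15.7 -8.8 30.2 19.8
243 306 319 -7.5 -0.1 33.7 17.3
244 306 319 -7.4 -0.1 35.2 17.2
245 306 318 -7.4 -0.6 37.1 17.2
246 305 319 -8.3 -0.0 38.3 17.0
247 306 319 -7.2 -0.0 40.7 17.2
248 306 319 -7.2 -0.0 41.8 17.0
249 306 319 -7.2 -0.0 42.3 16.6
250 306 319 -7.2 -0.0 41.8 15.8
251 306 333 -7.2 8.0 37.5 13.8
252 306 333 -7.2 7.9 38.3 13.4
253 297 333 -13.0 7.9 39.0 13.1
254 306 334 -7.2 8.4 39.9 12.8
255 306 347 -7.2 16.4 39.3 12.0
```

View pics/w7c.png

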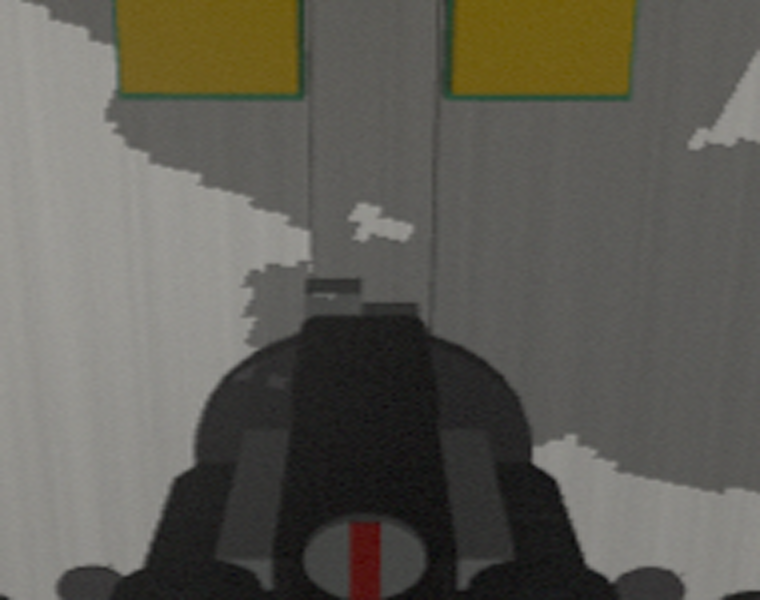

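The head (columns 306–334) is still left of the mouth (columns 308–338), by about 1.4–1.5 mm. I'll shift by that.

>>> {"fn": "step_arm", "kwargs": {
  "xyz": [
    [1.4,-0.3,0],
    [0,-0.4,0]
  ],
  "rot": [
    [-0.1,0,-0.1],
    [0,0,0]
  ]
}}

```text
time: 10.6
tool_pos: [553.1, -22.7, 83.9]
ee_rot: [-1.559, -0.238, 0.237]
ft_force: [0.2, 0.8, -3.6]
grip_width: 12.8
```

```bash
cat >> h.py <<'E'
def headmeas(d,C,ex,ey,T,zh):
    Z=C[...,2]; out=[]
    for v in range(236,262):
        z=Z[v,295:345]; w=np.nonzero((z>max(zh+1,30.5))&(z<zh+11))[0]+295
        if len(w)<20: continue
        zz=np.median(Z[v,w]); l=onz(d,w.min()-.5,v,zz)[:2]-T; r=onz(d,w.max()+.5,v,zz)[:2]-T
        out.append([l@ex,r@ex])
    if out: 
        o=np.median(out,0); print('head',len(out),o.round(2),'c',o.mean().round(2))
E
python3 - <<'E'
from h import *
zh=bot.get_obs()['tool_pos'][2]-49.7
a=slotmeas('w8',zh); headmeas(*a,zh)
E
```

```text
t 10.6 pos [553.14 -22.73  83.87] yaw 17.34 down [ 0.0012 -0.001  -1.    ] F [ 0.19  0.77 -3.55] M [-0.049  0.018  0.01 ] w 12.79 q [ -6.7  24.6  99.7  -0.1  55.6 -24. ]
slot n 29 y range 21.0 68.0 center -0.06 slope 0.3 w 17.38
red 175 321.0 337.0 [553.5 -20.2 107.2] yaw 107.4
head 3 [-7.51  8.23] c 0.36
```

View pics/w8c.png

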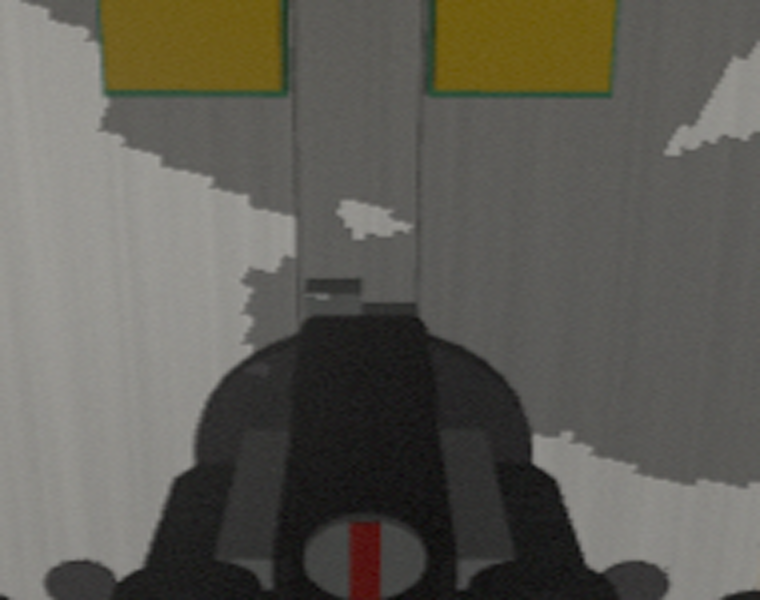

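The head is now about 0.45 mm too far right. I'll nudge it back and check before lowering.

>>> {"fn": "step_arm", "kwargs": {
  "xyz": [
    [-0.4,0,0],
    [0,-0.3,0]
  ],
  "rot": [
    [0,0,0],
    [0,0,0]
  ]
}}

```text
time: 10.85
tool_pos: [553.3, -22.9, 85.1]
ee_rot: [-1.559, -0.24, 0.236]
ft_force: [0.4, 0.0, -2.7]
grip_width: 12.8
```

Run:
```python
from h import *
zh=bot.get_obs()['tool_pos'][2]-49.7
a=slotmeas('w9',zh); headmeas(*a,zh)
```

```text
t 10.85 pos [553.32 -22.95  85.07] yaw 17.35 down [ 0.0029 -0.0013 -1.    ] F [ 0.37  0.04 -2.67] M [-0.003 -0.02  -0.011] w 12.82 q [ -6.7  24.5  99.7  -0.1  55.6 -24. ]
slot n 29 y range 20.0 68.0 center -0.14 slope 0.11 w 17.42
red 175 321.0 337.0 [553.6 -20.4 108.4] yaw 107.4
head 3 [-7.44  8.27] c 0.41
```

>>> {"fn": "step_arm", "kwargs": {
  "xyz": [
    [-0.6,0.5,0],
    [0,1,0],
    [0,0.5,0]
  ],
  "rot": [
    [0.1,0,0.1],
    [0,0,0],
    [0,0,0]
  ]
}}

```text
time: 11.2
tool_pos: [553.0, -23.2, 83.5]
ee_rot: [-1.558, -0.239, 0.236]
ft_force: [-0.1, 0.6, -1.6]
grip_width: 13.0
```

Run:
```python
from h import *
zh=bot.get_obs()['tool_pos'][2]-49.7
a=slotmeas('w10',zh); headmeas(*a,zh)
```

```text
t 11.2 pos [553.04 -23.21  83.52] yaw 17.34 down [ 1.8e-03 -2.0e-04 -1.0e+00] F [-0.07  0.63 -1.55] M [0.017 0.043 0.02 ] w 12.97 q [ -6.8  24.6  99.8   0.   55.5 -24.1]
slot n 29 y range 21.0 68.0 center 0.18 slope 0.16 w 17.49
red 175 321.0 337.0 [553.4 -20.7 106.8] yaw 107.4
head 3 [-7.46  8.21] c 0.37
```

>>> {"fn": "step_arm", "kwargs": {
  "xyz": [
    [-0.2,1,0],
    [0,1,0],
    [0,1,0],
    [0,1,0],
    [0,1,0]
  ],
  "rot": [
    [0.1,0,0],
    [0,0,0],
    [0,0,0],
    [0,0,0],
    [0,0,0]
  ]
}}

```text
time: 11.75
tool_pos: [552.7, -23.3, 77.8]
ee_rot: [-1.556, -0.238, 0.237]
ft_force: [-0.3, -0.0, -2.5]
grip_width: 12.7
```

Run:
```python
from h import *
zh=bot.get_obs()['tool_pos'][2]-49.7
a=slotmeas('w11',zh); headmeas(*a,zh)
```

```text
t 11.75 pos [552.72 -23.28  77.83] yaw 17.34 down [ 7.0e-04  1.7e-03 -1.0e+00] F [-0.26 -0.01 -2.54] M [-0.031  0.012  0.014] w 12.66 q [-6.900e+00  2.500e+01  1.001e+02  1.000e-01  5.490e+01 -2.430e+01]
slot n 29 y range 22.0 69.0 center 0.54 slope 0.01 w 17.46
red 175 321.0 337.0 [553.1 -20.9 101.1] yaw 107.4
head 2 [-7.43  8.46] c 0.52
```

View pics/w11c.png

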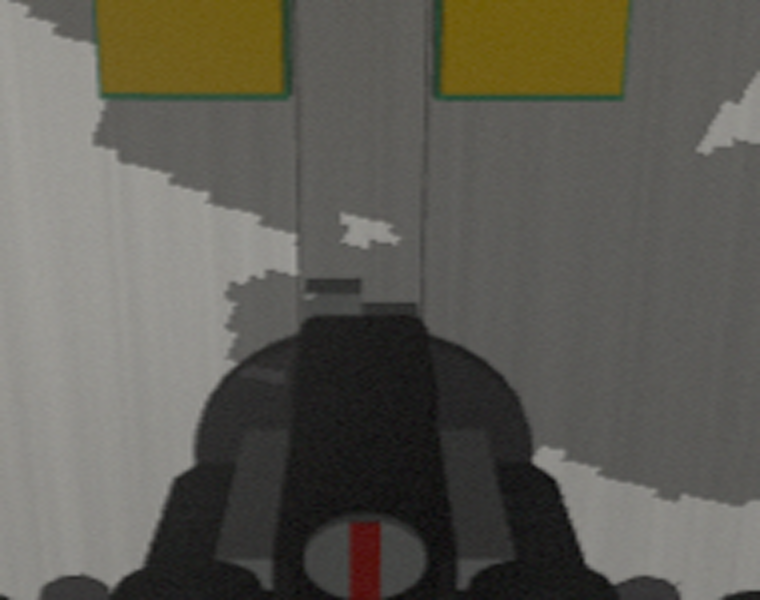

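Head and slot centres now agree (0.52 and 0.54) with no contact yet. I'll lower gently.

>>> {"fn": "step_arm", "kwargs": {
  "xyz": [
    [0,0.6,0],
    [0,0.6,0],
    [0,0.6,0],
    [0,0.6,0]
  ],
  "rot": [
    [0,0,0],
    [0,0,0],
    [0,0,0],
    [0,0,0]
  ]
}}

```text
time: 12.2
tool_pos: [552.7, -23.3, 75.1]
ee_rot: [-1.556, -0.238, 0.237]
ft_force: [-0.0, -0.3, -2.2]
grip_width: 13.0
```

Run:
```python
from h import *
st()
```

```text
t 12.2 pos [552.67 -23.26  75.09] yaw 17.34 down [ 5.0e-04  1.7e-03 -1.0e+00] F [-0.02 -0.25 -2.23] M [ 0.007  0.007 -0.03 ] w 13.02 q [-6.900e+00  2.520e+01  1.003e+02  1.000e-01  5.450e+01 -2.430e+01]
```

>>> {"fn": "step_arm", "kwargs": {
  "xyz": [
    [0,0.7,0],
    [0,0.7,0],
    [0,0.7,0],
    [0,0.7,0],
    [0,0.7,0]
  ],
  "rot": [
    [0,0,0],
    [0,0,0],
    [0,0,0],
    [0,0,0],
    [0,0,0]
  ]
}}

```text
time: 12.7
tool_pos: [552.7, -23.2, 71.3]
ee_rot: [-1.556, -0.238, 0.237]
ft_force: [-1.0, 0.3, -1.9]
grip_width: 12.8
```

Run:
```python
from h import *
zh=bot.get_obs()['tool_pos'][2]-49.7
a=slotmeas('w12',zh)
```

```text
t 12.7 pos [552.75 -23.25  71.33] yaw 17.35 down [ 6.0e-04  1.7e-03 -1.0e+00] F [-0.98  0.35 -1.94] M [ 0.014 -0.081 -0.03 ] w 12.81 q [-6.900e+00  2.550e+01  1.005e+02  1.000e-01  5.400e+01 -2.430e+01]
slot n 29 y range 24.0 69.0 center 0.47 slope 0.2 w 17.35
red 176 321.0 336.9 [553.1 -20.8  94.6] yaw 107.4
```

View pics/w12c.png

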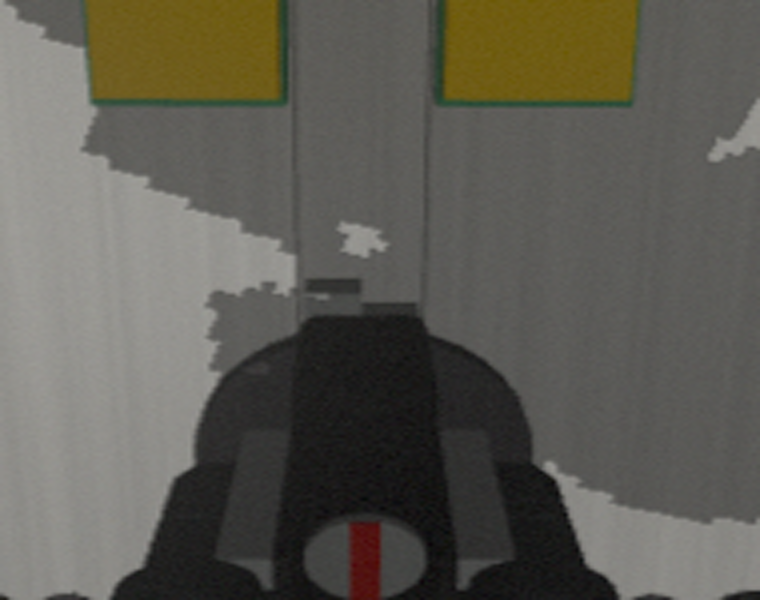

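The head is between the mouth edges with no force. I'll keep lowering.

>>> {"fn": "step_arm", "kwargs": {
  "xyz": [
    [0,0.8,0],
    [0,0.8,0],
    [0,0.8,0],
    [0,0.8,0],
    [0,0.8,0],
    [0,0.8,0],
    [0,0.8,0]
  ],
  "rot": [
    [0,0,0],
    [0,0,0],
    [0,0,0],
    [0,0,0],
    [0,0,0],
    [0,0,0],
    [0,0,0]
  ]
}}

```text
time: 13.45
tool_pos: [552.7, -23.2, 65.2]
ee_rot: [-1.556, -0.238, 0.237]
ft_force: [-0.2, 0.7, -2.3]
grip_width: 12.6
```

Run:
```python
from h import *
st()
```

```text
t 13.45 pos [552.74 -23.24  65.2 ] yaw 17.35 down [ 6.0e-04  1.7e-03 -1.0e+00] F [-0.2   0.71 -2.26] M [ 0.012 -0.002  0.019] w 12.6 q [-6.900e+00  2.600e+01  1.008e+02  1.000e-01  5.320e+01 -2.430e+01]
```

>>> {"fn": "step_arm", "kwargs": {
  "xyz": [
    [0,0.6,0],
    [0,0.6,0],
    [0,0.6,0],
    [0,0.6,0],
    [0,0.6,0]
  ],
  "rot": [
    [0,0,0],
    [0,0,0],
    [0,0,0],
    [0,0,0],
    [0,0,0]
  ]
}}

```text
time: 13.95
tool_pos: [552.7, -23.2, 61.9]
ee_rot: [-1.556, -0.238, 0.237]
ft_force: [0.1, -0.1, -2.5]
grip_width: 12.7
```

Run:
```python
from h import *
zh=bot.get_obs()['tool_pos'][2]-49.7
a=slotmeas('w13',zh);C=a[1];d=a[0]
Z=C[...,2]; print('flange top z near', [ (v,u,Z[v,u].round(1)) for v,u in ((265,300),(265,340),(262,320),(270,292),(270,350))])
st()
```

```text
t 13.95 pos [552.73 -23.24  61.92] yaw 17.34 down [ 6.0e-04  1.7e-03 -1.0e+00] F [ 0.09 -0.14 -2.53] M [0.014 0.006 0.037] w 12.72 q [-6.90e+00  2.62e+01  1.01e+02  1.00e-01  5.28e+01 -2.43e+01]
slot n 29 y range 27.0 70.0 center 0.48 slope 0.17 w 17.38
red 177 321.0 336.9 [553.1 -20.7  85.2] yaw 107.2
flange top z near [(265, 300, np.float64(52.7)), (265, 340, np.float64(54.0)), (262, 320, np.float64(65.4)), (270, 292, np.float64(53.6)), (270, 350, np.float64(51.6))]
t 14.0 pos [552.72 -23.23  61.82] yaw 17.35 down [ 4.0e-04  1.7e-03 -1.0e+00] F [ 0.17  0.1  -2.54] M [-0.027 -0.02  -0.033] w 12.58 q [-6.80e+00  2.62e+01  1.01e+02  1.00e-01  5.27e+01 -2.43e+01]
```

>>> {"fn": "step_arm", "kwargs": {
  "xyz": [
    [0,0.4,0],
    [0,0.4,0],
    [0,0.4,0],
    [0,0.3,0]
  ],
  "rot": [
    [0,0,0],
    [0,0,0],
    [0,0,0],
    [0,0,0]
  ]
}}

```text
time: 14.4
tool_pos: [552.8, -23.2, 60.2]
ee_rot: [-1.556, -0.238, 0.237]
ft_force: [-0.6, 0.4, -2.9]
grip_width: 12.9
```

Run:
```python
from h import *
st();d=cap('wrist','w14');C=cloud(d);k=C[262:355,308:334]; z=k[...,2]; print(np.percentile(z,[10,50,90]))
```

```text
t 14.4 pos [552.79 -23.24  60.25] yaw 17.34 down [ 6.0e-04  1.7e-03 -1.0e+00] F [-0.61  0.39 -2.92] M [0.004 0.005 0.038] w 12.88 q [-6.800e+00  2.640e+01  1.011e+02  1.000e-01  5.250e+01 -2.430e+01]
[74.06925107 81.3741237  83.53736327]
```

>>> {"fn": "step_arm", "kwargs": {
  "xyz": [
    [0,0.3,0],
    [0,0.2,0],
    [0,0.1,0],
    [0,0,0]
  ],
  "rot": [
    [0,0,0],
    [0,0,0],
    [0,0,0],
    [0,0,0]
  ]
}}

```text
time: 14.85
tool_pos: [552.8, -23.2, 59.5]
ee_rot: [-1.556, -0.238, 0.237]
ft_force: [0.3, 0.6, -2.1]
grip_width: 13.2
```

Run:
```python
from h import *
o,R,y=st();d=cap('wrist','w15');C,ex,ey=railview(d); T=o['tool_pos'][:2]
hsv=cv2.cvtColor(d['pixels'],cv2.COLOR_RGB2HSV); h=hsv[...,0].astype(int);s=hsv[...,1]
m=((abs(h-25)<8)&(s>140)).astype(np.uint8)
n,l,stt,ce=cv2.connectedComponentsWithStats(m)
for i in range(1,n):
    if stt[i,4]>200:
        c=max(cv2.findContours((l==i).astype(np.uint8),0,1)[0],key=len); P=np.array([onz(d,*p,43.1)[:2] for p in c[:,0].astype(float)],np.float32)
        r=cv2.minAreaRect(P);cc=np.array(r[0]); print('pad',r,'rel',((cc-T)@ex).round(2),((cc-T)@ey).round(2),np.median(C[l==i][:,2]).round(1))
p=red(d,(250,400,250,400),82.5)[:2]; print('bolt rel',((p-T)@ex).round(2),((p-T)@ey).round(2))
g=((h>60)&(h<85)&(s>100)); col=g[:,315:328]
v=np.nonzero(col.all(1))[0]; vb=[x for x in v if x<250]; print('fork close row',max(vb), ((onz(d,321,max(vb)+.5,37)[:2]-T)@ey).round(2))
```

```text
t 14.85 pos [552.75 -23.22  59.55] yaw 17.34 down [ 5.0e-04  1.7e-03 -1.0e+00] F [ 0.34  0.55 -2.1 ] M [-0.001  0.049  0.06 ] w 13.18 q [-6.800e+00  2.640e+01  1.011e+02  1.000e-01  5.240e+01 -2.430e+01]
pad ((511.388671875, 41.04158020019531), (22.716670989990234, 37.62434387207031), 17.33681297302246) rel -20.39 73.65 43.2
pad ((551.6824951171875, 53.38800811767578), (22.737194061279297, 38.00160598754883), 17.079164505004883) rel 21.76 73.46 43.2
red 177 321.0 337.0 [553.2 -21.   82.5] yaw 107.3
bolt rel 1.08 1.99
fork close row 120 82.92
```

View pics/w15.png

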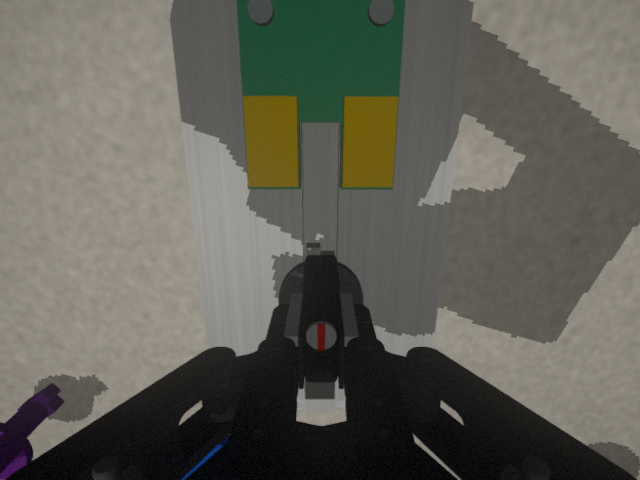

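The head is in the channel. The mouth shows just ahead of the nut, and the bar's top height of 81.4 puts the bolt near z 9.5–10. The pads are centred 73.5 ahead and the fork's closed end is at 82.9, so the slide is about 72 mm. I'll slide in stages.

>>> {"fn": "step_arm", "kwargs": {
  "xyz": [
    [0,0,2],
    [0,0,3],
    [0,0,3],
    [0,0,3],
    [0,0,3]
  ],
  "rot": [
    [0,0,0],
    [0,0,0],
    [0,0,0],
    [0,0,0],
    [0,0,0]
  ]
}}

```text
time: 15.4
tool_pos: [548.3, -9.0, 59.6]
ee_rot: [-1.556, -0.238, 0.236]
ft_force: [-0.2, -0.6, -2.1]
grip_width: 12.9
```

```bash
cat >> h.py <<'E'
def rel():
    o,R,y=st(); a=np.radians(17.3); ex=np.array([np.cos(a),np.sin(a)]); ey=np.array([-ex[1],ex[0]])
    p=o['tool_pos'][:2]-[552.75,-23.22]; print('rail dx',(p@ex).round(2),'dy',(p@ey).round(2),'Frail',(o['ft_force'][:2]@ex).round(2),(o['ft_force'][:2]@ey).round(2))
E
python3 -c "
from h import *
rel()"
```

```text
t 15.4 pos [548.34  -8.97  59.64] yaw 17.31 down [ 7.0e-04  1.8e-03 -1.0e+00] F [-0.17 -0.61 -2.07] M [-0.026  0.066 -0.028] w 12.86 q [-5.400e+00  2.610e+01  1.017e+02  1.000e-01  5.210e+01 -2.280e+01]
rail dx 0.03 dy 14.92 Frail -0.35 -0.53
```

>>> {"fn": "step_arm", "kwargs": {
  "xyz": [
    [0,0,3],
    [0,0,4],
    [0,0,5],
    [0,0,5],
    [0,0,5],
    [0,0,4],
    [0,0,3]
  ],
  "rot": [
    [0,0,0],
    [0,0,0],
    [0,0,0],
    [0,0,0],
    [0,0,0],
    [0,0,0],
    [0,0,0]
  ]
}}

```text
time: 16.1
tool_pos: [538.7, 21.7, 59.7]
ee_rot: [-1.556, -0.238, 0.237]
ft_force: [0.7, 0.6, -2.8]
grip_width: 12.7
```

```bash
python3 -c "
from h import *
rel();d=cap('wrist','w16')"
```

```text
t 16.1 pos [538.65  21.72  59.74] yaw 17.35 down [ 5.e-04  2.e-03 -1.e+00] F [ 0.74  0.56 -2.77] M [-0.014 -0.017  0.04 ] w 12.66 q [-2.300e+00  2.550e+01  1.029e+02  1.000e-01  5.150e+01 -1.970e+01]
rail dx -0.09 dy 47.1 Frail 0.87 0.32
```

View pics/w16.png

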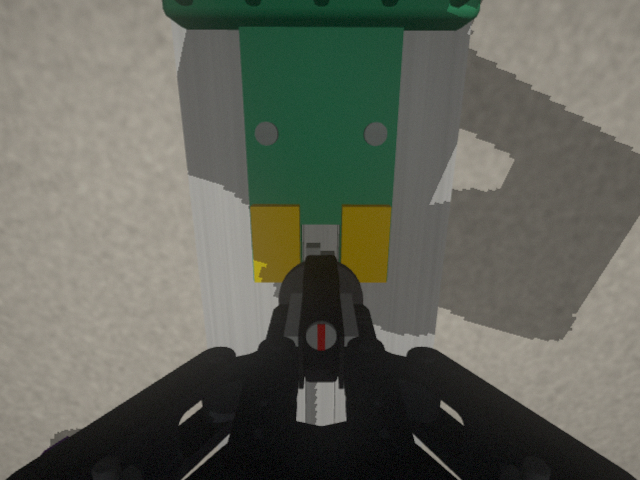

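The nut is entering between the pads and is centred, with the fork's closed end at row 224. Sliding on.

>>> {"fn": "step_arm", "kwargs": {
  "xyz": [
    [0,0,2],
    [0,0,3],
    [0,0,3],
    [0,0,3],
    [0,0,2]
  ],
  "rot": [
    [0,0,0],
    [0,0,0],
    [0,0,0],
    [0,0,0],
    [0,0,0]
  ]
}}

```text
time: 16.65
tool_pos: [534.5, 35.2, 59.8]
ee_rot: [-1.556, -0.238, 0.237]
ft_force: [-0.4, 0.6, -2.9]
grip_width: 12.8
```

Run:
```python
from h import *
rel();d=cap('wrist','w17'); C,ex,ey=railview(d);T=bot.get_obs()['tool_pos'][:2]
hsv=cv2.cvtColor(d['pixels'],cv2.COLOR_RGB2HSV); h=hsv[...,0].astype(int);s=hsv[...,1]
m=((abs(h-25)<8)&(s>140)).astype(np.uint8)
n,l,stt,ce=cv2.connectedComponentsWithStats(m)
for i in range(1,n):
    if stt[i,4]>100:
        c=max(cv2.findContours((l==i).astype(np.uint8),0,1)[0],key=len); P=np.array([onz(d,*p,43.1)[:2]-T for p in c[:,0].astype(float)])
        print('pad x',(P@ex).min().round(1),(P@ex).max().round(1),'y max',(P@ey).max().round(1))
g=((h>60)&(h<85)&(s>100)); col=g[:,313:330]
v=np.nonzero(col.all(1))[0]; print('fork row',v.max(), ((onz(d,321,v.max()+.5,37)[:2]-T)@ey).round(2))
p=red(d,(250,400,250,400),82.5)[:2]; print('bolt rel',((p-T)@ex).round(2),((p-T)@ey).round(2))
```

```text
t 16.65 pos [534.52  35.21  59.78] yaw 17.33 down [ 6.0e-04  2.1e-03 -1.0e+00] F [-0.36  0.56 -2.91] M [ 0.046  0.008 -0.015] w 12.81 q [ -0.8  25.3 103.3   0.2  51.3 -18.3]
rail dx -0.03 dy 61.21 Frail -0.18 0.64
pad x -31.6 -8.9 y max 32.4
pad x 10.6 33.3 y max 32.4
fork row 250 21.58
red 182 321.0 336.9 [535.   37.3  82.5] yaw 107.2
bolt rel 1.13 1.61
```

About 12 mm remain, by both the pad end and the fork end. Approaching slowly, feeling for the stop.

>>> {"fn": "step_arm", "kwargs": {
  "xyz": [
    [0,0,2],
    [0,0,2],
    [0,0,2],
    [0,0,1.5],
    [0,0,1]
  ],
  "rot": [
    [0,0,0],
    [0,0,0],
    [0,0,0],
    [0,0,0],
    [0,0,0]
  ]
}}

```text
time: 17.2
tool_pos: [531.7, 44.2, 59.8]
ee_rot: [-1.556, -0.238, 0.237]
ft_force: [0.2, 0.5, -2.4]
grip_width: 13.0
```

```bash
python3 -c "
from h import *
rel()"
```

```text
t 17.2 pos [531.74  44.15  59.81] yaw 17.33 down [ 6.0e-04  2.2e-03 -1.0e+00] F [ 0.17  0.55 -2.4 ] M [0.012 0.026 0.012] w 13.02 q [ 1.000e-01  2.520e+01  1.036e+02  2.000e-01  5.120e+01 -1.730e+01]
rail dx -0.03 dy 70.57 Frail 0.33 0.47
```

>>> {"fn": "step_arm", "kwargs": {
  "xyz": [
    [0,0,0.7],
    [0,0,0.7],
    [0,0,0.5]
  ],
  "rot": [
    [0,0,0],
    [0,0,0],
    [0,0,0]
  ]
}}

```text
time: 17.5
tool_pos: [531.2, 45.9, 59.8]
ee_rot: [-1.556, -0.238, 0.237]
ft_force: [0.1, -2.1, -2.6]
grip_width: 12.8
```

```bash
python3 -c "
from h import *
rel()"
```

```text
t 17.5 pos [531.21  45.9   59.85] yaw 17.35 down [ 8.0e-04  1.7e-03 -1.0e+00] F [ 0.07 -2.12 -2.64] M [-0.342 -0.031 -0.061] w 12.81 q [ 3.000e-01  2.520e+01  1.036e+02  1.000e-01  5.110e+01 -1.710e+01]
rail dx -0.01 dy 72.4 Frail -0.56 -2.05
```

>>> {"fn": "step_arm", "kwargs": {
  "xyz": [
    [0,0,0.5],
    [0,0,0.3]
  ],
  "rot": [
    [0,0,0],
    [0,0,0]
  ]
}}

```text
time: 17.7
tool_pos: [531.2, 45.9, 59.9]
ee_rot: [-1.557, -0.239, 0.237]
ft_force: [0.7, -1.9, -2.3]
grip_width: 13.0
```

```bash
python3 -c "
from h import *
rel();d=cap('wrist','w18')"
```

```text
t 17.7 pos [531.19  45.94  59.86] yaw 17.38 down [ 1.2e-03  4.0e-04 -1.0e+00] F [ 0.66 -1.87 -2.28] M [-0.383 -0.042 -0.026] w 12.96 q [  0.4  25.2 103.7   0.   51.1 -17. ]
rail dx -0.02 dy 72.44 Frail 0.07 -1.98
```

View pics/w18.png

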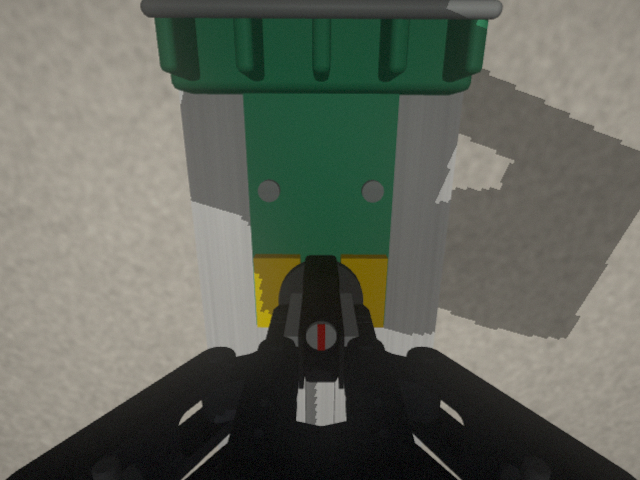

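The shank is home: the stop was felt at 72.4 mm with about 2 N back, and the nut lies over both pads. I'll back off a hair, lower by 0.6, and start the quarter turn.

>>> {"fn": "step_arm", "kwargs": {
  "xyz": [
    [0,0.5,-0.4],
    [0,0.1,0],
    [0,0,0],
    [0,0,0],
    [0,0,0]
  ],
  "rot": [
    [0,0,0],
    [0,4,0],
    [0,6,0],
    [0,6,0],
    [0,5,0]
  ]
}}

```text
time: 18.25
tool_pos: [530.2, 45.6, 58.9]
ee_rot: [-1.569, 0.062, -0.06]
ft_force: [-0.1, -1.9, -2.3]
grip_width: 12.9
```

```bash
python3 -c "
from h import *
rel();d=cap('wrist','w19');red(d,(250,400,250,400),82)"
```

```text
t 18.25 pos [530.19  45.57  58.92] yaw -4.43 down [-0.0011  0.001  -1.    ] F [-0.14 -1.87 -2.27] M [-0.246  0.073  0.002] w 12.87 q [3.000e-01 2.520e+01 1.037e+02 1.000e-01 5.110e+01 4.700e+00]
rail dx -1.08 dy 72.39 Frail -0.69 -1.74
red 186 321.0 336.9 [531.2  48.   82. ] yaw 85.2
```

>>> {"fn": "step_arm", "kwargs": {
  "xyz": [
    [0,0,0],
    [0,0,0],
    [0,0,0],
    [0,0,0],
    [0,0,0]
  ],
  "rot": [
    [0,6,0],
    [0,6,0],
    [0,6,0],
    [0,6,0],
    [0,5,0]
  ]
}}

```text
time: 18.8
tool_pos: [529.1, 45.6, 58.5]
ee_rot: [-1.519, 0.471, -0.465]
ft_force: [-0.6, -1.9, -1.9]
grip_width: 12.9
```

```bash
python3 -c "
from h import *
rel();d=cap('wrist','w20');red(d,(250,400,250,400),82)"
```

```text
t 18.8 pos [529.11  45.62  58.53] yaw -34.25 down [-0.0033  0.0015 -1.    ] F [-0.64 -1.93 -1.95] M [-0.246  0.036  0.032] w 12.94 q [3.000e-01 2.520e+01 1.038e+02 1.000e-01 5.110e+01 3.450e+01]
rail dx -2.1 dy 72.76 Frail -1.19 -1.65
red 187 321.0 336.9 [531.1  48.   82. ] yaw 55.8
```

View pics/w20.png

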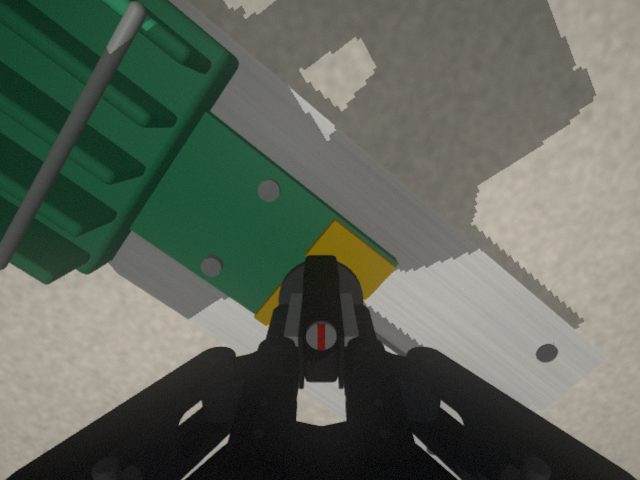

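The red line tracks the tool (yaw 55.8) and the bolt stays in place at (531,48). Continuing.

>>> {"fn": "step_arm", "kwargs": {
  "xyz": [
    [0,-0.1,0],
    [0,-0.1,0],
    [0,-0.1,0],
    [0,-0.1,0],
    [0,0,0]
  ],
  "rot": [
    [0,6,0],
    [0,6,0],
    [0,6,0],
    [0,6,0],
    [0,5,0]
  ]
}}

```text
time: 19.35
tool_pos: [528.5, 46.2, 58.6]
ee_rot: [-1.392, 0.869, -0.86]
ft_force: [0.3, -0.7, -3.0]
grip_width: 13.2
```

```bash
python3 -c "
from h import *
rel();d=cap('wrist','w21');red(d,(250,400,250,400),82)"
```

```text
t 19.35 pos [528.53  46.19  58.64] yaw -63.67 down [-0.0045  0.0028 -1.    ] F [ 0.26 -0.74 -2.98] M [-0.239  0.027  0.013] w 13.17 q [  0.3  25.2 103.8   0.2  51.2  63.9]
rail dx -2.49 dy 73.47 Frail 0.02 -0.78
red 184 321.0 337.1 [531.1  47.6  82. ] yaw -154.0
```

>>> {"fn": "step_arm", "kwargs": {
  "xyz": [
    [0,-0.1,0],
    [0,0,0],
    [0,0,0]
  ],
  "rot": [
    [0.2,4,-0.2],
    [0,4,0],
    [0,4,0]
  ]
}}

```text
time: 19.7
tool_pos: [528.5, 46.6, 58.7]
ee_rot: [-1.316, 1.022, -1.02]
ft_force: [-0.4, -2.1, -2.7]
grip_width: 13.0
```

```bash
python3 -c "
from h import *
rel();d=cap('wrist','w22');red(d,(250,400,250,400),82)"
```

```text
t 19.7 pos [528.45  46.6   58.67] yaw -75.56 down [ 0.      0.0018 -1.    ] F [-0.43 -2.1  -2.7 ] M [-0.185  0.081 -0.018] w 12.97 q [4.00e-01 2.51e+01 1.04e+02 1.00e-01 5.09e+01 7.59e+01]
rail dx -2.44 dy 73.89 Frail -1.04 -1.88
red 180 321.0 337.4 [530.9  47.7  82. ] yaw -165.5
```

View pics/w22.png

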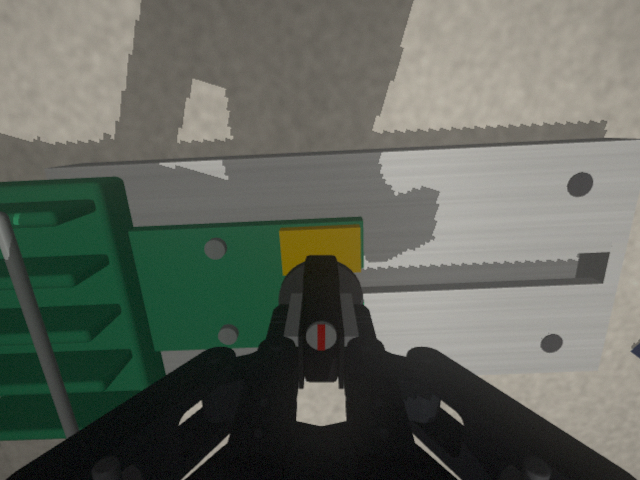

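>>> {"fn": "step_arm", "kwargs": {
  "xyz": [
    [0,0.2,0],
    [0,0.3,0]
  ],
  "rot": [
    [0,5,0],
    [0,5,0]
  ]
}}

```text
time: 19.95
tool_pos: [528.6, 46.9, 58.2]
ee_rot: [-1.243, 1.152, -1.149]
ft_force: [0.1, -0.1, -2.6]
grip_width: 13.0
```

```bash
python3 -c "
from h import *
rel();d=cap('wrist','w23');red(d,(250,400,250,400),82)"
```

```text
t 19.95 pos [528.6   46.94  58.23] yaw -85.49 down [ 4.0e-04  2.5e-03 -1.0e+00] F [ 0.13 -0.1  -2.63] M [-0.095  0.051  0.056] w 13.02 q [  0.4  25.2 104.    0.2  50.8  85.8]
rail dx -2.19 dy 74.16 Frail 0.1 -0.13
red 192 320.8 337.6 [531.2  47.8  82. ] yaw -171.7
```

The red line now lags (8° against the tool's 4.5°), so the head has met its stop and the nut has begun to turn on the bolt. The last joint is at 86°, so I'll release here, turn back half a turn and re-grip for the tightening.

>>> {"fn": "step_arm", "kwargs": {
  "xyz": [
    [0,0,0],
    [0,0,0],
    [0,0,0],
    [0,0,0],
    [0,0,0],
    [0,0,0],
    [0,0,0]
  ],
  "rot": [
    [0,0,0],
    [0,0,0],
    [0,0,0],
    [0,0,0],
    [0,0,0],
    [0,0,0],
    [0,0,0]
  ],
  "claw": 0
}}

```text
time: 20.7
tool_pos: [530.3, 47.6, 59.5]
ee_rot: [-1.244, 1.142, -1.143]
ft_force: [-0.1, 0.8, -0.0]
grip_width: 85.3
```

```bash
python3 -c "
from h import *
rel();d=cap('wrist','w24');red(d,(250,400,250,400),81)"
```

```text
t 20.7 pos [530.29  47.63  59.49] yaw -84.91 down [ 0.004   0.0037 -1.    ] F [-0.1   0.82 -0.02] M [ 0.    -0.015  0.095] w 85.26 q [  0.4  25.1 103.9   0.3  50.8  85.2]
rail dx -0.37 dy 74.33 Frail 0.15 0.82
red 176 321.7 337.6 [531.4  48.1  81. ] yaw -171.0
```

View pics/w24.png

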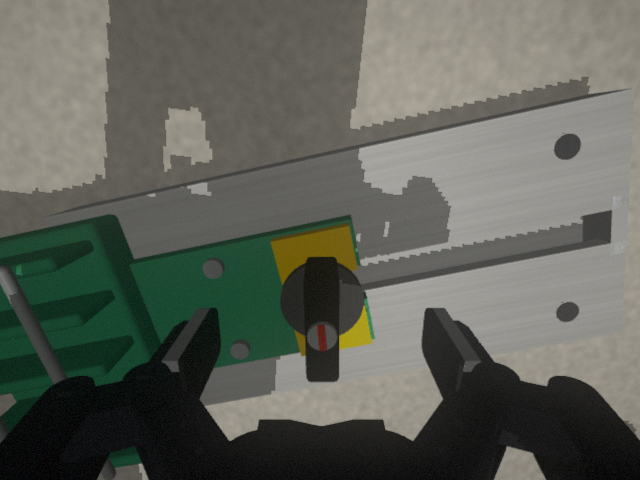

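Released; the bolt stands in place with the red line at (322,338). Turning back half a turn with the fingers open.

>>> {"fn": "step_arm", "kwargs": {
  "xyz": [
    [0,-0.4,0],
    [0,-0.4,0],
    [0,-0.4,0],
    [0,-0.4,0],
    [0,-0.4,0],
    [0,-0.4,0],
    [0,-0.4,0],
    [0,-0.4,0],
    [0,-0.4,0],
    [0,-0.4,0],
    [0,-0.4,0]
  ],
  "rot": [
    [0,-8.5,0],
    [0,-8.5,0],
    [0,-8.5,0],
    [0,-8.5,0],
    [0,-8.5,0],
    [0,-8.5,0],
    [0,-8.5,0],
    [0,-8.5,0],
    [0,-8.5,0],
    [0,-8.5,0],
    [0,-4,0]
  ]
}}

```text
time: 21.85
tool_pos: [529.8, 47.5, 63.6]
ee_rot: [-1.566, -0.079, 0.074]
ft_force: [0.7, 0.0, 0.6]
grip_width: 85.4
```

```bash
python3 -c "
from h import *
rel(); to([530.3,47.6,62],5)"
```

```text
t 21.85 pos [529.82  47.53  63.64] yaw 5.58 down [ 0.003   0.0038 -1.    ] F [0.69 0.03 0.64] M [0.024 0.006 0.008] w 85.38 q [  0.4  24.7 103.7   0.3  51.4  -5.3]
rail dx -0.86 dy 74.36 Frail 0.66 -0.17
t 21.85 pos [529.82  47.53  63.64] yaw 5.58 down [ 0.003   0.0038 -1.    ] F [0.69 0.03 0.64] M [0.024 0.006 0.008] w 85.38 q [  0.4  24.7 103.7   0.3  51.4  -5.3]
shift [0.48 1.64 0.02] rot [-0.2   0.58  0.19]
```

>>> {"fn": "step_arm", "kwargs": {
  "xyz": [
    [0,0,0],
    [0,0,0],
    [0,0,0],
    [0,0,0],
    [0,0,0],
    [0,0,0],
    [0,0,0],
    [0,0,0],
    [0,0,0],
    [0,0,0],
    [0,0,0]
  ],
  "rot": [
    [-0.2,-8.5,0.2],
    [0,-8.5,0],
    [0,-8.5,0],
    [0,-8.5,0],
    [0,-8.5,0],
    [0,-8.5,0],
    [0,-8.5,0],
    [0,-8.5,0],
    [0,-8.5,0],
    [0,-8.5,0],
    [0,-4,0]
  ]
}}

```text
time: 22.95
tool_pos: [529.4, 47.5, 63.4]
ee_rot: [-1.158, -1.284, 1.285]
ft_force: [0.3, -0.1, 0.5]
grip_width: 85.4
```

Run:
```python
from h import *
rel(); d=cap('wrist','w25'); p=red(d,(250,400,250,400),81); C=cloud(d)
q=C[230:400,270:375].reshape(-1,3); k=q[(q[:,2]>74)&(q[:,2]<86)]; k=k[np.hypot(k[:,0]-530,k[:,1]-47)<30]; print(len(k),k.mean(0).round(1),cv2.minAreaRect(k[:,:2].astype(np.float32)))
to([530.3,47.6,60],95)
```

```text
t 22.95 pos [529.42  47.48  63.36] yaw 95.88 down [-8.e-04 -3.e-04 -1.e+00] F [ 0.32 -0.06  0.47] M [-0.01  -0.009 -0.092] w 85.41 q [  0.6  24.8 103.6  -0.   51.6 -95.3]
rail dx -1.25 dy 74.44 Frail 0.29 -0.15
red 164 319.8 335.0 [531.4  48.   81. ] yaw -170.4
3425 [528.4  47.7  78.7] ((530.9486083984375, 47.908565521240234), (48.205116271972656, 14.009196281433105), 5.707211971282959)
t 23.0 pos [529.4   47.46  63.35] yaw 95.96 down [-8.e-04 -3.e-04 -1.e+00] F [ 0.11  0.27 -0.04] M [-0.021  0.032  0.012] w 85.56 q [  0.6  24.8 103.6  -0.   51.6 -95.4]
shift [ 0.05  3.35 -0.91] rot [-0.05  0.96 -0.01]
```

View pics/w25.png

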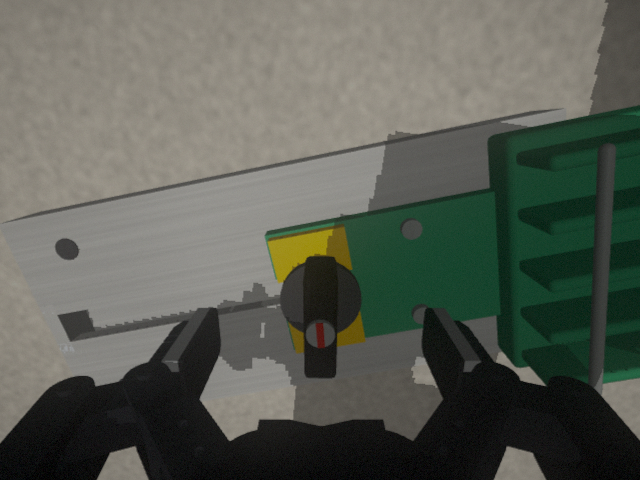

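The half-turned view agrees on the bolt's place at (531.3,48.0), with the bar's yaw at 5.7° and the red line at (320,335). I'll centre on it and re-grip.

>>> {"fn": "step_arm", "kwargs": {
  "xyz": [
    [0.3,3,-1.8],
    [0,2.5,0],
    [0,0.2,0]
  ],
  "rot": [
    [0,0.3,0],
    [0,0,0],
    [0,0,0]
  ]
}}

```text
time: 23.3
tool_pos: [531.4, 48.0, 57.2]
ee_rot: [-1.163, -1.278, 1.279]
ft_force: [0.2, 0.4, 0.6]
grip_width: 85.1
```

Run:
```python
from h import *
to([531.2,48,57],95.7)
```

```text
t 23.3 pos [531.36  48.    57.18] yaw 95.41 down [-6.e-04 -2.e-04 -1.e+00] F [0.17 0.44 0.55] M [-0.     0.014 -0.059] w 85.08 q [  0.6  25.4 103.7  -0.   50.9 -94.8]
shift [0.01 0.18 0.16] rot [-0.04 -0.29 -0.01]
```

>>> {"fn": "step_arm", "kwargs": {
  "xyz": [
    [0,0,0],
    [0,0,0],
    [0,0,0],
    [0,0,0],
    [0,0,0],
    [0,0,0],
    [0,0,0],
    [0,0,0]
  ],
  "rot": [
    [0,0,0],
    [0,0,0],
    [0,0,0],
    [0,0,0],
    [0,0,0],
    [0,0,0],
    [0,0,0],
    [0,0,0]
  ],
  "claw": 1
}}

```text
time: 24.1
tool_pos: [531.2, 47.6, 57.2]
ee_rot: [-1.164, -1.276, 1.278]
ft_force: [-0.6, -0.7, 0.0]
grip_width: 12.9
```

Run:
```python
from h import *
rel();d=cap('wrist','w26'); red(d,(250,400,250,400),81)
for _ in range(1): st()
```

```text
t 24.1 pos [531.22  47.61  57.17] yaw 95.32 down [-9.e-04 -9.e-04 -1.e+00] F [-0.64 -0.66  0.05] M [-0.048 -0.038  0.069] w 12.9 q [ 6.000e-01  2.540e+01  1.037e+02 -1.000e-01  5.090e+01 -9.470e+01]
rail dx 0.51 dy 74.02 Frail -0.8 -0.44
red 188 320.9 340.0 [531.4  48.4  81. ] yaw -170.7
t 24.15 pos [531.24  47.62  57.17] yaw 95.32 down [-9.e-04 -9.e-04 -1.e+00] F [-0.4  -0.29 -0.32] M [-0.05  -0.01   0.024] w 12.84 q [ 6.000e-01  2.540e+01  1.037e+02 -1.000e-01  5.090e+01 -9.470e+01]
```

Gripped again at 12.9 mm. Now I'll turn clockwise. The bolt first rises to the lips while the nut stays at its height; after that I follow down at 0.067 mm per degree.

>>> {"fn": "step_arm", "kwargs": {
  "xyz": [
    [0,0,0],
    [0,0,0],
    [0,0,0],
    [0,0,0],
    [0,0,0]
  ],
  "rot": [
    [0,6,0],
    [0,6,0],
    [0,6,0],
    [0,6,0],
    [0,6,0]
  ]
}}

```text
time: 24.65
tool_pos: [531.2, 47.2, 55.3]
ee_rot: [-1.389, -0.871, 0.875]
ft_force: [0.6, -1.0, -2.3]
grip_width: 13.0
```

Run:
```python
from h import *
rel();d=cap('wrist','w27'); red(d,(250,400,250,400),82)
```

```text
t 24.65 pos [531.17  47.21  55.32] yaw 64.28 down [-0.0017 -0.0018 -1.    ] F [ 0.57 -0.98 -2.25] M [-0.114 -0.124  0.116] w 13.05 q [ 6.000e-01  2.560e+01  1.038e+02 -1.000e-01  5.070e+01 -6.360e+01]
rail dx 0.34 dy 73.66 Frail 0.25 -1.1
red 200 320.6 342.7 [530.8  48.6  82. ] yaw -172.2
```

>>> {"fn": "step_arm", "kwargs": {
  "xyz": [
    [0,-0.6,0],
    [0,-0.4,0],
    [0,-0.4,0]
  ],
  "rot": [
    [0,6,0],
    [0,6,0],
    [0,6,0]
  ]
}}

```text
time: 25.0
tool_pos: [531.0, 47.0, 54.6]
ee_rot: [-1.48, -0.622, 0.628]
ft_force: [0.7, -0.8, -6.2]
grip_width: 12.8
```

```bash
cat >> h.py <<'E'
def nut(by=7.8,zref=57.17,tag=None):
    rel(); o=bot.get_obs(); R=cv2.Rodrigues(o['ee_rot'])[0]; y=np.degrees(np.arctan2(R[1,0],R[0,0]))
    if tag:
        d=cap('wrist',tag); red(d,(250,400,250,400),83)
    rel_=by-(y-90); nr=38.5-rel_/360*24; nz=o['tool_pos'][2]-zref+46.2
    print('nut turned',round(rel_,1),'nut rel',round(nr,2),'nut z',round(nz,2),'bolt z',round(nz-nr,2))
E
python3 -c "
from h import *
nut(tag='w28')"
```

```text
t 25.0 pos [531.03  47.01  54.58] yaw 45.8 down [-0.0028 -0.0023 -1.    ] F [ 0.69 -0.82 -6.21] M [-0.157 -0.366  0.103] w 12.78 q [  0.6  25.7 103.8  -0.2  50.7 -45.1]
rail dx 0.14 dy 73.51 Frail 0.41 -0.99
red 212 320.5 344.1 [530.4  49.2  83. ] yaw -172.3
nut turned 52.0 nut rel 35.03 nut z 43.61 bolt z 8.58
```

```bash
cat >> h.py <<'E'
def heights(tag):
    d=load(tag); C=cloud(d); im=d['pixels'].astype(int)
    m=np.zeros((480,640),bool); m[250:400,280:360]=((im[...,0]-im[...,1]>40)&(im[...,0]-im[...,2]>30))[250:400,280:360]
    print(tag,'red end z',np.median(C[m][:,2]).round(2), 'bar z', np.median(C[275:312,312:330][...,2]).round(2),'bar low',np.median(C[362:374,314:328][...,2]).round(2))
E
python3 -c "
from h import *
for t in ('w15','w24','w25','w26','w27','w28'): heights(t)"
```

```text
w15 red end z 83.1 bar z 80.51 bar low 80.56
w24 red end z 81.33 bar z 78.24 bar low 78.58
w25 red end z 81.4 bar z 78.47 bar low 78.52
w26 red end z 81.44 bar z 78.38 bar low 78.5
w27 red end z 81.43 bar z 76.42 bar low 76.71
w28 red end z 81.61 bar z 75.65 bar low 76.03
```

View pics/w28.png

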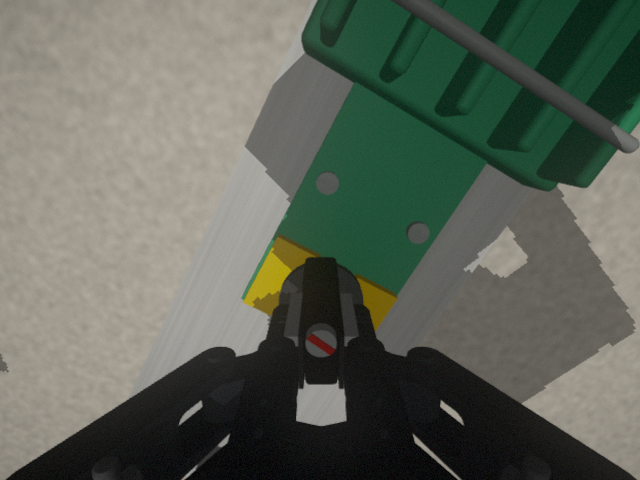

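Depth gives the bolt end at 81.6 (it was 81.4 at rest on the floor) and the bar top at 75.65. So the nut is just above the pad and the bolt has started to rise. I'll turn on while holding height.

>>> {"fn": "step_arm", "kwargs": {
  "xyz": [
    [0,-0.5,0],
    [0,-0.5,0],
    [0,-0.5,0]
  ],
  "rot": [
    [0.1,6,0.1],
    [0,6,0],
    [0,6,0]
  ]
}}

```text
time: 25.35
tool_pos: [530.9, 46.9, 53.9]
ee_rot: [-1.538, -0.372, 0.384]
ft_force: [1.3, -0.4, -5.9]
grip_width: 13.0
```

```bash
python3 -c "
from h import *
nut(tag='w29');heights('w29')"
```

```text
t 25.35 pos [530.9   46.89  53.93] yaw 27.62 down [-0.0067 -0.0026 -1.    ] F [ 1.29 -0.41 -5.93] M [-0.091 -0.329  0.2  ] w 13.0 q [  0.6  25.8 103.6  -0.2  50.9 -26.9]
rail dx -0.01 dy 73.44 Frail 1.11 -0.77
red 219 320.5 345.6 [531.   49.3  83. ] yaw -173.2
nut turned 70.2 nut rel 33.82 nut z 42.96 bolt z 9.14
w29 red end z 81.93 bar z 74.91 bar low 75.33
```

```bash
cat >> h.py <<'E'
def padz(tag):
    d=load(tag); C=cloud(d); hsv=cv2.cvtColor(d['pixels'],cv2.COLOR_RGB2HSV); h=hsv[...,0].astype(int)
    m=((abs(h-25)<8)&(hsv[...,1]>140)).astype(np.uint8); m=cv2.erode(m,np.ones((5,5)))
    n,l,s,c=cv2.connectedComponentsWithStats(m); r=[]
    for i in range(1,n):
        if s[i,4]>80:
            z=C[l==i][:,2]; r.append((s[i,4],np.median(z[abs(z-np.median(z))<2]).round(2),z.std().round(2)))
    print(tag,'pad z',r)
E
python3 -c "
from h import *
for t in ('w15','w18','w20','w22','w24','w25','w26','w27','w28','w29'): padz(t)
to([530.9,46.9,53.9],27.6)"
```

```text
w15 pad z [(np.int32(4168), np.float64(43.18), np.float64(11.53)), (np.int32(4122), np.float64(43.21), np.float64(8.93))]
w18 pad z [(np.int32(1493), np.float64(43.18), np.float64(13.62)), (np.int32(1439), np.float64(43.21), np.float64(11.84))]
w20 pad z [(np.int32(2179), np.float64(43.2), np.float64(10.12)), (np.int32(226), np.float64(43.17), np.float64(10.48))]
w22 pad z [(np.int32(2410), np.float64(43.15), np.float64(8.52))]
w24 pad z [(np.int32(2176), np.float64(43.16), np.float64(8.36)), (np.int32(415), np.float64(43.14), np.float64(15.55))]
w25 pad z [(np.int32(2043), np.float64(43.22), np.float64(11.36)), (np.int32(312), np.float64(43.26), np.float64(9.2)), (np.int32(112), np.float64(43.21), np.float64(15.29))]
w26 pad z [(np.int32(2238), np.float64(43.22), np.float64(8.75))]
w27 pad z [(np.int32(2021), np.float64(43.24), np.float64(4.89)), (np.int32(312), np.float64(43.24), np.float64(0.51))]
w28 pad z [(np.int32(1849), np.float64(43.19), np.float64(7.17)), (np.int32(714), np.float64(43.21), np.float64(11.49))]
w29 pad z [(np.int32(1669), np.float64(42.66), np.float64(9.22)), (np.int32(1128), np.float64(42.65), np.float64(10.23))]
t 25.4 pos [530.91  46.88  53.98] yaw 27.38 down [-0.0067 -0.0026 -1.    ] F [ 2.42 -0.32 -7.4 ] M [-0.141 -0.434  0.068] w 12.91 q [  0.6  25.8 103.6  -0.2  50.9 -26.7]
shift [-0.    0.08  0.03] rot [-0.04 -0.22 -0.41]
```

The pad's own height reads to about 0.05 mm: unpressed 43.2, now 42.65, so roughly 5.5 N. That is a direct force gauge, and the target is about 41.35. I'll go on in small turns.

>>> {"fn": "step_arm", "kwargs": {
  "xyz": [
    [0,-0.2,0],
    [0,-0.2,0]
  ],
  "rot": [
    [0,6,-0.4],
    [0,5,0]
  ]
}}

```text
time: 25.6
tool_pos: [530.7, 46.7, 53.7]
ee_rot: [-1.559, -0.227, 0.229]
ft_force: [0.6, -0.3, -4.5]
grip_width: 12.7
```

```bash
python3 -c "
from h import *
nut(tag='w30');heights('w30');padz('w30')"
```

```text
t 25.6 pos [530.68  46.68  53.7 ] yaw 16.64 down [-1.1e-03 -2.0e-04 -1.0e+00] F [ 0.6  -0.28 -4.52] M [-0.112 -0.258  0.16 ] w 12.71 q [  0.5  25.7 103.9  -0.   50.4 -16.1]
rail dx -0.28 dy 73.3 Frail 0.49 -0.44
red 218 320.6 346.9 [531.1  48.8  83. ] yaw -173.8
nut turned 81.2 nut rel 33.09 nut z 42.73 bolt z 9.64
w30 red end z 82.44 bar z 74.79 bar low 74.93
w30 pad z [(np.int32(1436), np.float64(42.46), np.float64(5.76)), (np.int32(1498), np.float64(42.53), np.float64(11.21))]
```

>>> {"fn": "step_arm", "kwargs": {
  "xyz": [
    [0,-0.2,0],
    [0,-0.2,0]
  ],
  "rot": [
    [0,6,0],
    [0,6,0]
  ]
}}

```text
time: 25.85
tool_pos: [530.5, 46.6, 53.5]
ee_rot: [-1.57, -0.064, 0.067]
ft_force: [0.2, -1.3, -5.5]
grip_width: 13.0
```

```bash
python3 -c "
from h import *
nut(tag='w31');heights('w31');padz('w31')"
```

```text
t 25.85 pos [530.54  46.61  53.55] yaw 4.77 down [-1.7e-03 -4.0e-04 -1.0e+00] F [ 0.21 -1.25 -5.47] M [-0.033 -0.262  0.151] w 13.04 q [  0.5  25.7 103.9  -0.   50.4  -4.3]
rail dx -0.44 dy 73.27 Frail -0.18 -1.26
red 211 320.6 348.0 [531.2  48.4  83. ] yaw -175.3
nut turned 93.0 nut rel 32.3 nut z 42.58 bolt z 10.28
w31 red end z 82.96 bar z 74.6 bar low 74.75
w31 pad z [(np.int32(1706), np.float64(42.34), np.float64(9.11)), (np.int32(1059), np.float64(42.25), np.float64(8.19))]
```

Run:
```python
from h import *
A=[]
for t in ('w24','w26','w28','w31'):
    d=load(t); A.append(cv2.resize(d['pixels'][318:372,292:350],None,fx=6.5,fy=6.5,interpolation=2))
cv2.imwrite('pics/c31.png',np.vstack([np.hstack(A[:2]),np.hstack(A[2:])])[:560,:,::-1])
for t in ('w20','w22','w23','w24','w25','w26','w27','w28','w29','w30','w31'):
    d=load(t); im=d['pixels'].astype(int); m=np.zeros((480,640),bool); sl=np.s_[310:375,295:347]
    m[sl]=((im[...,0]-im[...,1]>35)&(im[...,0]-im[...,2]>25))[sl]
    c=max(cv2.findContours(m.astype(np.uint8),0,1)[0],key=cv2.contourArea)
    P=np.array([onz(d,*p,83)[:2] for p in c[:,0].astype(float)],np.float32); print(t,cv2.minAreaRect(P))
```

```text
w20 ((531.2472534179688, 48.50225067138672), (11.561883926391602, 2.7279324531555176), 55.90991973876953)
w22 ((531.518798828125, 48.09883117675781), (11.564815521240234, 2.7366158962249756), 14.510407447814941)
w23 ((531.8294067382812, 47.87685775756836), (11.257006645202637, 2.8858721256256104), 8.152484893798828)
w24 ((532.5947265625, 48.14575958251953), (11.303192138671875, 2.821326494216919), 9.937616348266602)
w25 ((530.1486206054688, 47.95338439941406), (11.220705032348633, 2.824477434158325), 9.492945671081543)
w26 ((530.1251831054688, 48.282928466796875), (11.523244857788086, 2.881453514099121), 9.259650230407715)
w27 ((530.2342529296875, 49.02082824707031), (11.581296920776367, 3.052659511566162), 8.0158052444458)
w28 ((530.5382690429688, 49.255516052246094), (11.42444133758545, 3.116873264312744), 7.304482460021973)
w29 ((531.1282958984375, 49.27267837524414), (11.3903169631958, 3.1247153282165527), 6.607238292694092)
w30 ((531.0772705078125, 48.771888732910156), (11.472107887268066, 3.281132221221924), 5.644273281097412)
w31 ((531.3775634765625, 48.45588684082031), (11.240143775939941, 2.6131210327148438), 4.8231706619262695)
```

View pics/c31.png

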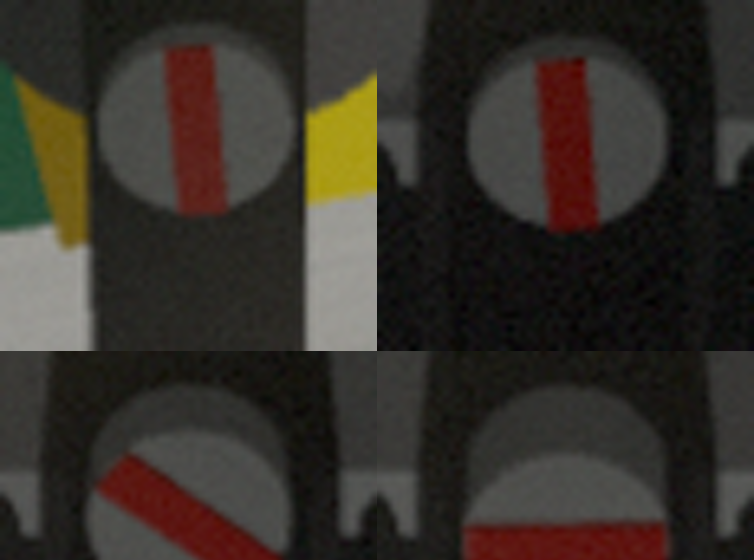

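The red line now lies at yaw 4.8°, about 12.5° (0.22 rad) past square. It creeps slightly with torque but is still inside 0.3 rad. I'll go on in small turns, watching both this and the pad.

>>> {"fn": "step_arm", "kwargs": {
  "xyz": [
    [0,-0.1,0]
  ],
  "rot": [
    [0,6,0]
  ]
}}

```text
time: 26.0
tool_pos: [530.5, 46.6, 53.4]
ee_rot: [-1.571, 0.018, -0.015]
ft_force: [0.9, 0.2, -5.1]
grip_width: 12.6
```

```bash
python3 -c "
from h import *
nut(tag='w32');heights('w32');padz('w32')"
```

```text
t 26.0 pos [530.46  46.61  53.38] yaw -1.22 down [-2.e-03 -4.e-04 -1.e+00] F [ 0.94  0.24 -5.08] M [-0.154 -0.29   0.216] w 12.62 q [  0.5  25.7 103.9  -0.   50.4   1.7]
rail dx -0.52 dy 73.29 Frail 0.97 -0.06
red 224 320.5 348.5 [531.2  48.3  83. ] yaw -175.2
nut turned 99.0 nut rel 31.9 nut z 42.41 bolt z 10.51
w32 red end z 83.08 bar z 74.4 bar low 74.66
w32 pad z [(np.int32(1755), np.float64(42.18), np.float64(10.36)), (np.int32(916), np.float64(42.17), np.float64(15.15))]
```

>>> {"fn": "step_arm", "kwargs": {
  "xyz": [
    [0,0,0],
    [0,0,0]
  ],
  "rot": [
    [0,5,0],
    [0,5,0]
  ]
}}

```text
time: 26.25
tool_pos: [530.3, 46.6, 53.2]
ee_rot: [-1.566, 0.153, -0.149]
ft_force: [0.3, 0.4, -5.1]
grip_width: 13.2
```

```bash
python3 -c "
from h import *
nut(tag='w33');heights('w33');padz('w33')"
```

```text
t 26.25 pos [530.33  46.6   53.16] yaw -11.02 down [-2.4e-03 -6.0e-04 -1.0e+00] F [ 0.26  0.39 -5.13] M [-0.062 -0.235  0.183] w 13.15 q [  0.5  25.7 104.   -0.   50.4  11.5]
rail dx -0.65 dy 73.33 Frail 0.37 0.29
red 225 320.7 349.5 [531.3  48.1  83. ] yaw -175.2
nut turned 108.8 nut rel 31.25 nut z 42.19 bolt z 10.94
w33 red end z 83.42 bar z 74.16 bar low 74.46
w33 pad z [(np.int32(1835), np.float64(41.98), np.float64(11.86)), (np.int32(697), np.float64(41.91), np.float64(11.61))]
```

The pad is at 41.95 (about 12.5 N), and the bolt's yaw is steady at 4.8°.

>>> {"fn": "step_arm", "kwargs": {
  "xyz": [
    [0,0,0],
    [0,0,0]
  ],
  "rot": [
    [0,5,0],
    [0,4,0]
  ]
}}

```text
time: 26.5
tool_pos: [530.2, 46.6, 53.1]
ee_rot: [-1.555, 0.271, -0.267]
ft_force: [0.2, -1.1, -3.4]
grip_width: 12.9
```

```bash
python3 -c "
from h import *
nut(tag='w34');heights('w34');padz('w34')"
```

```text
t 26.5 pos [530.22  46.62  53.1 ] yaw -19.63 down [-2.6e-03 -8.0e-04 -1.0e+00] F [ 0.2  -1.12 -3.41] M [-0.094 -0.246  0.288] w 12.94 q [ 5.00e-01  2.58e+01  1.04e+02 -1.00e-01  5.04e+01  2.02e+01]
rail dx -0.74 dy 73.38 Frail -0.14 -1.13
red 226 320.5 350.4 [531.1  47.8  83. ] yaw -176.3
nut turned 117.4 nut rel 30.67 nut z 42.13 bolt z 11.46
w34 red end z 83.86 bar z 74.1 bar low 74.47
w34 pad z [(np.int32(1926), np.float64(41.87), np.float64(9.88)), (np.int32(514), np.float64(41.88), np.float64(9.57))]
```

>>> {"fn": "step_arm", "kwargs": {
  "xyz": [
    [0,0.1,0]
  ],
  "rot": [
    [0,5,0]
  ]
}}

```text
time: 26.65
tool_pos: [530.1, 46.6, 52.9]
ee_rot: [-1.546, 0.337, -0.333]
ft_force: [0.9, -0.4, -5.9]
grip_width: 13.2
```

```bash
python3 -c "
from h import *
nut(tag='w35');heights('w35');padz('w35')"
```

```text
t 26.65 pos [530.15  46.62  52.87] yaw -24.45 down [-2.7e-03 -9.0e-04 -1.0e+00] F [ 0.86 -0.43 -5.88] M [-0.105 -0.233  0.229] w 13.18 q [ 5.00e-01  2.58e+01  1.04e+02 -1.00e-01  5.04e+01  2.50e+01]
rail dx -0.81 dy 73.4 Frail 0.69 -0.67
red 225 320.5 350.7 [531.1  47.8  83. ] yaw -176.0
nut turned 122.3 nut rel 30.35 nut z 41.9 bolt z 11.55
w35 red end z 83.82 bar z 73.91 bar low 74.19
w35 pad z [(np.int32(1948), np.float64(41.68), np.float64(8.52)), (np.int32(409), np.float64(41.69), np.float64(0.54))]
```

>>> {"fn": "step_arm", "kwargs": {
  "xyz": [
    [0,0.2,0]
  ],
  "rot": [
    [0,4,0]
  ]
}}

```text
time: 26.8
tool_pos: [530.1, 46.6, 52.6]
ee_rot: [-1.537, 0.39, -0.387]
ft_force: [-0.0, -0.2, -3.7]
grip_width: 12.5
```

```bash
python3 -c "
from h import *
nut(tag='w36');heights('w36');padz('w36')"
```

```text
t 26.8 pos [530.14  46.65  52.64] yaw -28.39 down [-2.8e-03 -9.0e-04 -1.0e+00] F [-0.04 -0.23 -3.73] M [-0.132 -0.281  0.323] w 12.51 q [ 5.00e-01  2.58e+01  1.04e+02 -1.00e-01  5.04e+01  2.90e+01]
rail dx -0.81 dy 73.43 Frail -0.11 -0.2
red 226 320.6 351.1 [531.1  47.8  83. ] yaw -176.0
nut turned 126.2 nut rel 30.09 nut z 41.67 bolt z 11.59
w36 red end z 83.89 bar z 73.67 bar low 73.99
w36 pad z [(np.int32(1965), np.float64(41.45), np.float64(12.45)), (np.int32(327), np.float64(41.39), np.float64(8.49))]
```

The pad is at 41.43, pressed 1.77 mm (about 18 N), with the bolt's end steady at 83.9 so the head is against the lips. Releasing.

>>> {"fn": "step_arm", "kwargs": {
  "xyz": [
    [0,0,0],
    [0,-0.2,0],
    [0,-0.3,0],
    [0,-0.3,0],
    [0,-0.3,0],
    [0,-0.3,0],
    [0,-0.3,0]
  ],
  "rot": [
    [0,0,0],
    [0,0,0],
    [0,0,0],
    [0,0,0],
    [0,0,0],
    [0,0,0],
    [0,0,0]
  ],
  "claw": 0
}}

```text
time: 27.55
tool_pos: [530.7, 47.3, 56.2]
ee_rot: [-1.537, 0.381, -0.379]
ft_force: [0.6, 0.4, 0.1]
grip_width: 85.5
```

```bash
python3 -c "
from h import *
nut(tag='w37');heights('w37');padz('w37')
d=load('w37');C=cloud(d)
q=C[230:400,270:375].reshape(-1,3); k=q[(q[:,2]>70)&(q[:,2]<77)]; k=k[np.hypot(k[:,0]-530,k[:,1]-47)<30]; print(len(k),cv2.minAreaRect(k[:,:2].astype(np.float32)))
"
```

```text
t 27.55 pos [530.68  47.25  56.17] yaw -27.77 down [-1.e-03  4.e-04 -1.e+00] F [0.62 0.43 0.15] M [-0.     0.04  -0.011] w 85.47 q [  0.5  25.5 103.8   0.   50.8  28.3]
rail dx -0.12 dy 73.85 Frail 0.72 0.22
red 197 320.2 347.1 [531.1  47.8  83. ] yaw -175.5
nut turned 125.6 nut rel 30.13 nut z 45.2 bolt z 15.07
w37 red end z 83.93 bar z 73.6 bar low 73.8
w37 pad z [(np.int32(1850), np.float64(41.34), np.float64(10.95)), (np.int32(965), np.float64(41.34), np.float64(7.17))]
2605 ((531.333251953125, 48.67249298095703), (48.208946228027344, 14.034517288208008), 62.03791046142578)
```

View pics/w37.png

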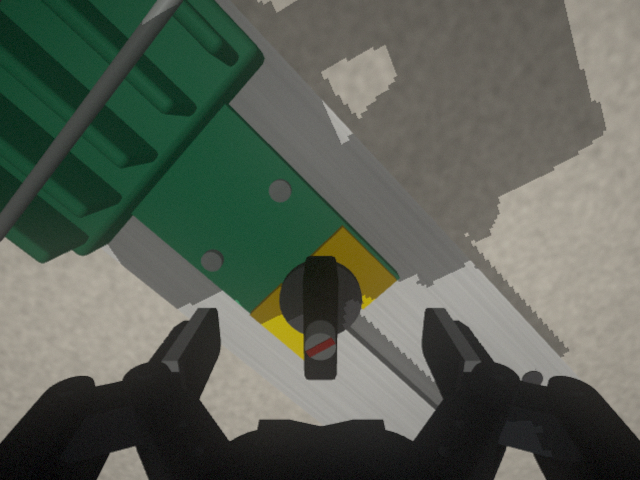

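Released and still held: the pad reads 41.34 on both sides (1.86 mm, about 18.6 N), and the bolt end has not moved. I'll lift straight up, make a last check, then hand in.

>>> {"fn": "step_arm", "kwargs": {
  "xyz": [
    [0,-4,0],
    [0,-10,0],
    [0,-15,0],
    [0,-15,0],
    [0,-15,0],
    [0,-15,0],
    [0,-8,0],
    [0,-0.5,0],
    [0,-0.5,0]
  ],
  "rot": [
    [0,0,0],
    [0,0,0],
    [0,0,0],
    [0,0,0],
    [0,0,0],
    [0,0,0],
    [0,0,0],
    [0,0,0],
    [0,0,0]
  ]
}}

```text
time: 28.5
tool_pos: [530.8, 47.2, 146.4]
ee_rot: [-1.537, 0.379, -0.38]
ft_force: [-0.9, 0.7, -0.6]
grip_width: 85.3
```

Run:
```python
from h import *
st(); d=cap('wrist','w38'); padz('w38'); red(d,(230,420,200,400),83.7); C=cloud(d)
k=C[...,:][(C[...,2]>70)&(C[...,2]<77)]; k=k[np.hypot(k[:,0]-530,k[:,1]-47)<30]; print(cv2.minAreaRect(k[:,:2].astype(np.float32)))
hsv=cv2.cvtColor(d['pixels'],cv2.COLOR_RGB2HSV); h=hsv[...,0].astype(int)
m=((abs(h-25)<8)&(hsv[...,1]>140)).astype(np.uint8)
for c in cv2.findContours(m,0,1)[0]:
    if cv2.contourArea(c)>100:
        P=np.array([onz(d,*p,41.3)[:2] for p in c[:,0].astype(float)],np.float32); print('pad',cv2.minAreaRect(P))
```

```text
t 28.5 pos [530.81  47.21 146.43] yaw -27.74 down [ 7.e-04  5.e-04 -1.e+00] F [-0.91  0.69 -0.55] M [ 0.044 -0.021  0.002] w 85.29 q [ 0.5 18.9 98.1  0.  63.  28.3]
w38 pad z [(np.int32(692), np.float64(41.37), np.float64(16.27)), (np.int32(399), np.float64(41.23), np.float64(12.39))]
red 77 320.3 261.9 [531.3  48.   83.7] yaw -175.4
((531.1610717773438, 48.56362533569336), (47.57232666015625, 13.525379180908203), 62.659996032714844)
pad ((511.32147216796875, 41.63337707519531), (22.30415916442871, 37.55439376831055), 17.064729690551758)
pad ((552.2709350585938, 53.909080505371094), (22.003934860229492, 38.07220458984375), 17.067045211791992)
```

View pics/w38.png

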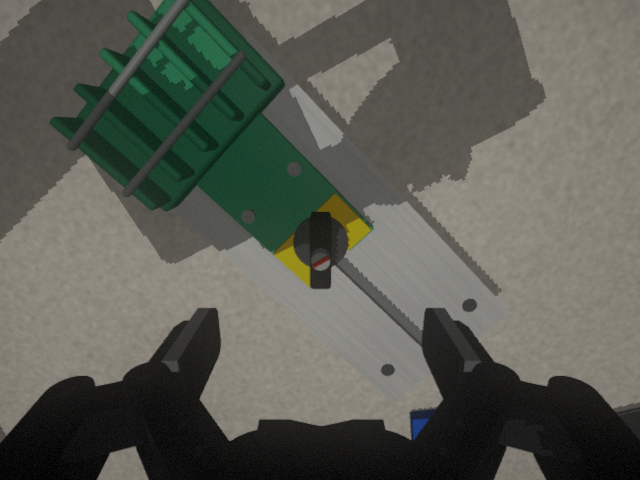

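The fingers are clear. The bolt's axis is at (531.3,48.0) against the pads' midpoint (531.8,47.8), and the pad stays at 41.3. Handing in.

```bash
python3 -c "
from h import *
print(bot.sign_off())"
```

```text
the job is handed in; nothing more can be done
None
```

The T-bolt is clamped in the fork, the nut is released, and the job was handed in at about 28.5 s of the 72 s. The sign-off gave no verdict.

I lifted the bolt out of the blue holder and lowered its head through the slot with no contact felt. I slid it 72 mm until the shank met the fork's closed end, at about 2 N, then gave it the quarter turn. I released the nut, turned the gripper back half a turn and gripped again. I then tightened the nut, judging the force by how far the yellow pad had sunk.

Last checks, after letting go and lifting clear:

| Check | Reading | Wanted |
|---|---|---|
| Pad pressed | 1.85 mm, about 18.6 N | 15 to 22 N |
| Bolt axis to pad midpoint | about 0.5 mm | under 6 mm |
| Head past square (clockwise) | about 12.5° (0.22 rad) | under 0.3 rad |
| Robot contact | fingers open and clear, forces near zero | none |

- **Head angle:** this is the weakest result. The head's stop let it go further past square than the roughly 6° I expected, and it crept slightly more as the torque rose. It held steady in the last readings.
- **Cameras:** the top and wrist cameras disagreed by about 2 mm on position. I lined up the slot using the wrist camera only.
- **Bystanders:** I never reached for or touched the tray, cup, bottle or brush, but I made no final measurement of them.

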